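# Clear and rewind the spring-driven ribbon winder

### The job

Clear the ribbon winder for its next run: slide the red stop collar off the end of the spindle and put it in the grey tray, then slide the empty wooden bobbin off after it and put that in the tray too. Then wind the spring with the brass key, clockwise, a part turn at a time, letting go and taking a fresh grip between turns, until the pointer on the key stands in the green part of the dial; never run it into the red, leave the key released, and do not disturb the pin tin, clamp, white spool, jar or beeswax standing around.

Things in the scene. Friction and masses are not known exactly. Their poses are not given: they have to be found in the camera images.
- winder: ribbon winder, fixed to the bench: blue housing 110 (x) x 90 (y) x 85 mm high on a dark foot 126 x 106 x 10 mm. Origin: centre of the foot's underside. A fixed spindle that does not turn leaves its +y face level along +y, axis at x = 0, 55 mm above the bench. The key stands on top, its axis at x = 10, y = 0 mm, amid a white dial of radius 39 mm
- bar_tip (a point): free end of the spindle bar, on its axis, 55 mm above the bench, 177 mm from the winder's origin along y; frame parallel to the winder's, +y points outward along the bar. The bar is plain steel, 12 mm thick and 92 mm long, behind it a dark shoulder 24 mm thick (winder y = 45 to 85 mm)
- collar: red stop collar, a plain sleeve 34 mm in diameter, 26 mm long, with an 18 mm bore, 60 g, hanging loosely on the outer part of the spindle bar. Origin: its centre; y is its axis. It slides freely to +y of the winder and off the bar's end; 10 mm or more separate it from the bobbin at the start
- bobbin: empty pale wooden bobbin, a plain drum 48 mm in diameter, 30 mm long, with an 18 mm bore, 50 g, hanging loosely on the bar between shoulder and collar. Origin: its centre; y is its axis. It slides freely off the bar's end once the collar is gone
- tray: shallow open grey tray fixed to the bench, 100 (x) x 130 (y) x 22 mm high, walls and floor 4 mm. Origin: centre of its underside
- key_wing (a point): centre of the key's brass wing, 118 mm above the bench: an upright flat plate 44 mm long, 10 mm thick, 26 mm high (lower edge 20 mm, top 46 mm above the housing) on a stem 9.6 mm thick. Site x lies along the 44 mm length, y through the thickness, z up along the key's axis. A thin black pointer low on the stem points along +x
- key (a joint): angle of the winding key in rad: 0 with the pointer along the winder's +x, growing as the key turns clockwise seen from above; stop at 5.8. The key starts between 0 and 0.8. The green part of the dial spans 4.1 to 5.1, the red part 5.2 to 5.8. A friction clutch of 0.16 N m holds the key wherever it is let go, against a spring of 0.02 N m per rad
- pin_tin: round blue tin, 62 mm across, 27 mm high, standing loose; origin under its centre
- clip_clamp: small white and blue clamp, 22 x 83 x 28 mm, lying loose along its y; origin under its centre
- white_spool: spool of white thread, 33 mm across, 58 mm high, standing loose; origin under its centre
- jar: clear jar with orange lid, 64 mm across, 72 mm high, standing loose; origin under its centre
- beeswax: amber block of beeswax, 33 x 46 x 17 mm, lying loose; origin under its centre

How it is judged:
By the outcome, as a careful person would: the job done as asked, in the order asked, and still so for the second after the job is handed in, with the robot touching nothing.
It also fails if it takes over 72 s, if anything falls off the work surface, if the arm or the gripper's body presses on something with over 40 N, if the wrist force passes 120 N, or if a joint passes its speed limit or range.

### The arm

A 6-joint arm with a two-finger parallel gripper is mounted at the origin on a cart in front of the work surface, level with it; the furniture and walls round the work are solid. World frame = base frame: x ahead of the robot, y to its left, z up, the work surface at z = 0. Lengths are in m, angles in rad, forces in N, time in s.
With the tool pointing down it reaches from about 0.225 to 0.875 m from the base axis. Payload 3.4 kg.
Tool frame: the origin (TCP) lies at the very end of the fingers, on their centre line; the grasp point (between the pads) lies 19 mm behind it; z points along the fingers, y is the direction in which the jaws open and shut (so a half turn about z gives the same grasp; the last joint's range is limited). The gripper opens to 85 mm and grips with 20 to 120 N. Pads are 22 mm wide; open, the fingers measure 114 mm over their backs; the gripper's body (76 mm by 85 mm) begins 54 mm behind the grasp point. The pads swing forward as they close: fully open they stand 13 mm farther back than shut.
Start: joints at [1.037, 0.276, 1.505, -0, 1.361, -0.121], TCP at [0.231, 0.527, 0.231] pointing down, gripper open.
Joint ranges: [-2.89, 2.89], [-0.75, 2.08], [0.22, 2.7], [-1.18, 4.32], [0.11, 2.71], [-2.7, 2.7]. Speed limits (rad/s): [2.57, 2.57, 3.14, 3.14, 3.14, 3.14].

### API

Orientations are given as a unit quaternion [w, x, y, z].
In Python, from rig import telemetry, imaging, manip, finder gives the robot as it stands.
- The arm moves only by the tool arm_command, never from a script. Its argument "steps" is a list of rows, each a list of 3 entries, a list of its own where there are three numbers: the turn, a rotation vector about the world's x, y, z in rad, then the shift along the world's x, y, z in mm, then the closure in counts, from 0 (fully open) to 255 (shut). In form: [[[rx, ry, rz], [dx, dy, dz], grip], ...]. A call has 1 to 20 rows; each row shifts and turns the commanded pose from where the row before left it; what a row does not reach is not made up. A row lasts 1/8 s, in which the tool goes at most 62.5 mm and 10.7 degrees, less where a joint would pass 70% of its speed; a pose out of reach is approached as far as the arm can. A call is refused whole if a number of a shift passes 62.5 or a number of a turn 0.188, either way. A call with a gripper value outside its range is refused whole. The fingers move at their own pace and stop on an object; "newtons" is the grip in N (left out, the last holds). Time passes only in rows, so rows that do not move let the fingers close. It gives the time, the measured TCP pose, the force and the opening at its end, in the units of the state.
- telemetry.get_state(): the state, without advancing time (a new reading comes with each control period).
- imaging.get_image(name): name is "side" or "top"; returns the picture (480x640x3 uint8, blue, green, red); there is no depth.
- imaging.camera_params(name): a dict with "intrinsics" (3x3 intrinsics, pixels), "D" ([k1, k2, p1, p2, k3] as OpenCV has them; the pictures are not rectified), "R" (3x3) and "t" (3): a world point X has camera coordinates R X + t. Camera axes: x right, y down, z forward; pixel columns grow to the right and rows downward; lengths in m; the calibration is good to about 2 mm. A picture is of the moment at which its call begins. camera_params takes no time and is no camera call.
- manip.sign_off(): hands the job in, once; it reports no verdict.
Trained networks look in the newest picture that a camera, given by its name, has taken for a name from the list of things; names that differ only in an ending like _2 or _b are one class to them, and where a whole thing is asked for, a point or a joint stands for the part that bears it (a point fixed in the world has none). Each returns a list of dicts, best first, with "score" (0 to 1); they miss things now and then, are a little off and sometimes report something else, mostly with a low value. They report only what shows in the picture. A call takes as long as a camera call.
- finder.cut_out(camera, thing): "pixels" (480x640 bool, what is visible of it) and "extent" ([left, top, width, height] in pixels, round what is visible of it).
The state is a dict: "clock": time; "qpos": joint angles; "qd": joint speeds; "effort": joint torques, N m; "position": TCP position; "ee_rot": TCP orientation; "contact_force": force on the tool from outside, world axes, zero at the start; "moment": the same for the moment, N m; "width": finger opening in m.
Only numpy, scipy, OpenCV 4.12 (cv2) and the standard library are available. Lean on these libraries where they do the work, as an engineer would, in place of code of your own. Each camera call takes 0.05 s, during which the arm holds its last target.

## Working session

There is one attempt and no reset: what is moved stays moved. The work goes in short steps, Python scripts to look and compute and a tool call to move; the robot and the scene stay as the last step left them, time stands still between calls to the robot, and variables do not carry over. Pictures are saved under pics/ and viewed, and the job is handed in when it is done.

Besides the shell and the picture viewer there is one more tool, called after "Emit:" by a JSON object that holds its "method" and its "body", one argument or row to a line. arm_command: Moves the arm, as the interface text tells. Its arguments: {"type":"object","properties":{"steps":{"type":"array"},"newtons":{"type":"number"}},"required":["steps"]}

```bash
mkdir -p pics; ls
python3 - <<'E'
from rig import telemetry, imaging, manip, finder
import cv2
print(telemetry.get_state())
for n in ("side","top"):
    p=imaging.camera_params(n); print(n,p)
    cv2.imwrite(f"pics/{n}0.png",imaging.get_image(n))
E
```

```text
pics
{'clock': 0.0, 'qpos': array([ 1.03703543e+00,  2.76606465e-01,  1.50614902e+00,  4.28237752e-06,
        1.36069225e+00, -1.20955299e-01]), 'qd': array([-0.00019693, -0.00026022, -0.00046771,  0.00086295, -0.00031854,
       -0.00218524]), 'effort': array([-1.32669811e-03, -4.16783810e+01, -2.45798117e+01, -2.44415805e-04,
        1.13887555e-02, -4.66350414e-06]), 'position': array([0.23038592, 0.52624611, 0.23042684]), 'ee_rot': array([-3.00227004e-04,  2.04940736e-01,  9.78773944e-01, -8.77612625e-04]), 'contact_force': array([-0.27016836,  0.2635977 ,  0.4501409 ]), 'moment': array([-0.01625723, -0.00619842, -0.02595298]), 'width': 0.08516543250715734}
side {'intrinsics': array([[522.46398611,   0.        , 321.81542763],
       [  0.        , 522.46398611, 241.83139207],
       [  0.        ,   0.        ,   1.        ]]), 'D': array([-0.02598585,  0.        ,  0.        ,  0.        ,  0.        ]), 'R': array([[-0.99949162,  0.03041509, -0.00956161],
       [ 0.02703126,  0.6493758 , -0.75998709],
       [-0.016906  , -0.75985919, -0.64986783]]), 't': array([0.56565875, 0.01458518, 0.97313394])}
top {'intrinsics': array([[466.96035166,   0.        , 315.93368928],
       [  0.        , 466.96035166, 251.33736476],
       [  0.        ,   0.        ,   1.        ]]), 'D': array([-0.03194927,  0.        ,  0.        ,  0.        ,  0.        ]), 'R': array([[-0.02524607, -0.99922504,  0.03019858],
       [-0.98117919,  0.01898254, -0.19216416],
       [ 0.191442  , -0.03448161, -0.98089805]]), 't': array([0.06460524, 0.58531843, 0.85695647])}
```

View pics/side0.png

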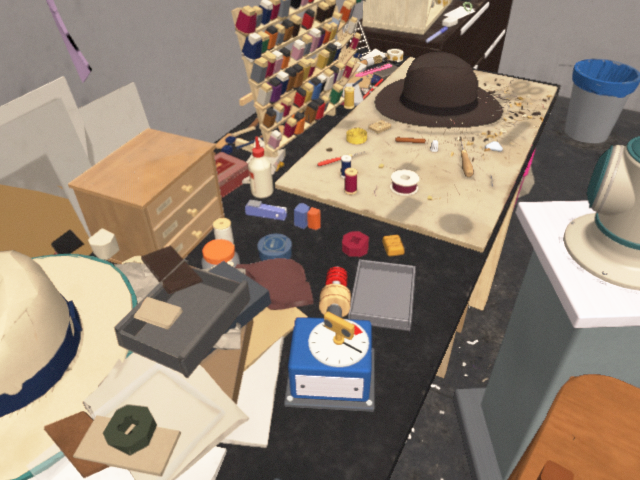

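View pics/top0.png

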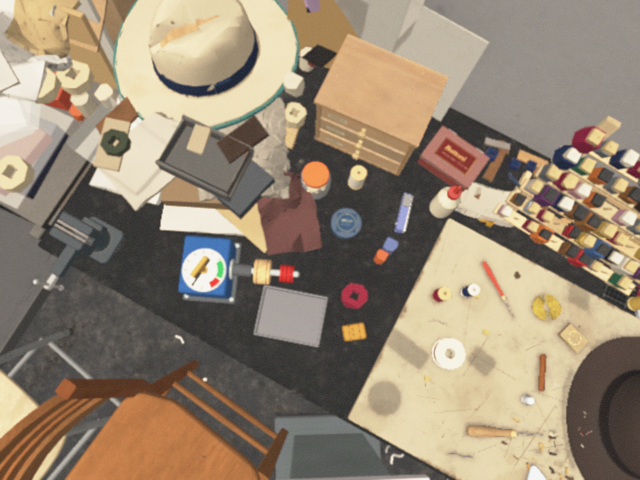

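```bash
cat > h.py <<'E'
from rig import telemetry, imaging, manip, finder
import cv2, numpy as np
P={n:imaging.camera_params(n) for n in ("side","top")}
def ray(n,px):
    p=P[n]; u=cv2.undistortPoints(np.array([[px]],float),p["intrinsics"],p["D"])[0,0]
    R,t=p["R"],p["t"]; return -R.T@t, R.T@np.array([u[0],u[1],1])
def onz(n,px,z):
    c,d=ray(n,px); return c+d*(z-c[2])/d[2]
def tri(a,b):
    (c1,d1),(c2,d2)=ray("side",a),ray("top",b)
    s=np.linalg.lstsq(np.c_[d1,-d2],c2-c1,rcond=None)[0]
    p,q=c1+s[0]*d1,c2+s[1]*d2
    return (p+q)/2,np.linalg.norm(p-q)
def proj(n,X):
    p=P[n]; return cv2.projectPoints(np.array(X,float).reshape(-1,3),cv2.Rodrigues(p["R"])[0],p["t"],p["intrinsics"],p["D"])[0][:,0]
def cen(n,thing):
    r=finder.cut_out(n,thing)
    return r
E
python3 - <<'E'
from h import *
H=dict(winder=.04,collar=.055,bobbin=.055,tray=.011,key_wing=.118,pin_tin=.0135,clip_clamp=.014,white_spool=.029,jar=.036,beeswax=.008)
for n in ("side","top"):
    im=imaging.get_image(n)
    for k,h in H.items():
        r=finder.cut_out(n,k)
        for d in r[:2]:
            m=d["pixels"]; ys,xs=np.nonzero(m)
            if len(xs)==0: continue
            c=(xs.mean(),ys.mean())
            print(n,k,round(d["score"],2),np.round(d["extent"]),np.round(c,1),np.round(onz(n,c,h),3))
    c=im[300:420,270:420] if n=="side" else im[220:360,165:335]
    cv2.imwrite(f"pics/{n}z.png",cv2.resize(c,None,fx=4.5,fy=4.2,interpolation=cv2.INTER_CUBIC))
E
```

```text
side winder 0.69 [283. 306.  92. 105.] [330.7 363.4] [0.561 0.265 0.04 ]
side collar 0.65 [328. 267.  19.  19.] [335.9 275.7] [0.546 0.104 0.055]
side bobbin 0.84 [314. 284.  35.  33.] [334.4 297.6] [0.55  0.153 0.055]
side tray 0.65 [347. 260.  66.  69.] [382.8 293.9] [0.467 0.106 0.011]
side key_wing 0.89 [322. 309.  41.  42.] [339.  328.4] [0.55  0.267 0.118]
side pin_tin 0.68 [254. 231.  39.  30.] [273.8 246.3] [ 0.654 -0.021  0.013]
side pin_tin 0.62 [383. 235.  24.  19.] [392.7 244.7] [ 0.434 -0.016  0.013]
side clip_clamp 0.69 [284. 282.  90. 128.] [331.1 363.8] [0.56  0.247 0.014]
side clip_clamp 0.65 [245. 200.  42.  21.] [264.2 209.8] [ 0.678 -0.134  0.014]
side white_spool 0.93 [209. 221.  20.  19.] [222.5 228.9] [ 0.751 -0.057  0.029]
side jar 0.68 [197. 238.  41.  29.] [218.6 253.3] [0.749 0.02  0.036]
side beeswax 0.88 [380. 235.  26.  16.] [392.9 244.7] [ 0.432 -0.023  0.008]
top winder 0.92 [179. 236. 121.  68.] [212.7 269.8] [0.557 0.255 0.04 ]
top winder 0.35 [342. 323.  26.  18.] [353.6 331.8] [ 0.43  -0.018  0.04 ]
top collar 0.68 [276. 267.  19.  16.] [285.7 273.1] [0.545 0.111 0.055]
top collar 0.33 [254. 262.  15.  24.] [261.5 271.6] [0.549 0.158 0.055]
top bobbin 0.81 [252. 261.  16.  28.] [261.6 271.4] [0.549 0.158 0.055]
top tray 0.87 [255. 289.  72.  57.] [290.1 315.7] [0.465 0.105 0.011]
top key_wing 0.52 [188. 256.  21.  23.] [200.3 267.9] [0.548 0.262 0.118]
top pin_tin 0.98 [328. 207.  32.  36.] [345.  223.2] [ 0.653 -0.012  0.013]
top clip_clamp 0.58 [397. 193.  14.  41.] [403. 213.] [ 0.673 -0.134  0.014]
top clip_clamp 0.39 [253. 261.  14.  26.] [261.4 271.3] [0.556 0.161 0.014]
top white_spool 0.55 [347. 166.  18.  21.] [356.8 177.6] [ 0.747 -0.039  0.029]
top white_spool 0.51 [188. 254.  24.  31.] [200.5 267.9] [0.563 0.281 0.029]
top jar 0.97 [300. 159.  28.  38.] [315.5 179.2] [0.742 0.048 0.036]
top beeswax 0.72 [344. 320.  22.  18.] [353.5 331.9] [ 0.43  -0.021  0.008]
```

View pics/sidez.png

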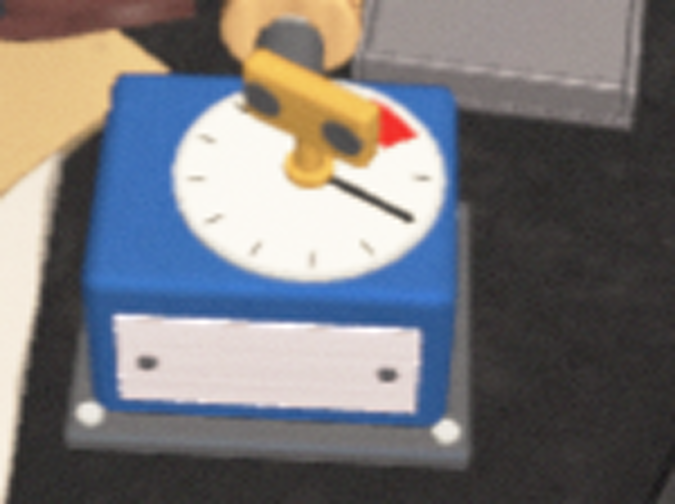

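View pics/topz.png

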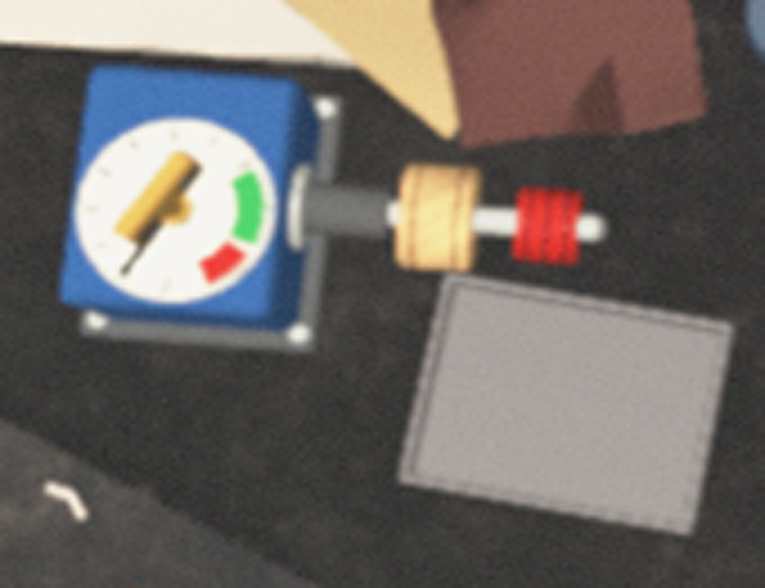

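```bash
cat > fit.py <<'E'
from h import *
from scipy.optimize import least_squares
ims={n:imaging.get_image(n) for n in P}
def big(m):
    k,l,s,_=cv2.connectedComponentsWithStats(m.astype(np.uint8)); i=1+np.argmax(s[1:,4]); return l==i
def mask(n,lo,hi,roi):
    hsv=cv2.cvtColor(ims[n],cv2.COLOR_BGR2HSV); m=cv2.inRange(hsv,lo,hi)>0
    z=np.zeros_like(m); x0,y0,x1,y1=roi; z[y0:y1,x0:x1]=1; return big(m&z)
ext=lambda m:(lambda ys,xs:np.array([xs.min()-.5,ys.min()-.5,xs.max()+.5,ys.max()+.5]))(*np.nonzero(m))
roi={"side":(280,255,380,370),"top":(170,225,310,310)}
obs={}
for n in P:
    for k,r0 in (("collar",{"side":(322,260,352,292),"top":(268,258,305,290)}),("bobbin",{"side":(310,278,355,322),"top":(248,255,275,292)})):
        d=finder.cut_out(n,k)[0]; obs[n,k]=d["extent"]
        e=np.array(d["extent"],float); obs[n,k]=np.r_[e[:2]-.5,e[:2]+e[2:]-.5]
    d=mask(n,(0,0,150),(180,70,255),{"side":(300,312,380,368),"top":(178,240,232,304)}[n])
    hull=cv2.convexHull(np.argwhere(d)[:,::-1].astype(np.int32))
    el=cv2.fitEllipse(hull); print(n,"dial",el, onz(n,el[0],.085)); obs[n,"dial"]=np.array(el[0])
a=np.linspace(0,2*np.pi,60)
def W(p,L): # winder->world
    c,s=np.cos(p[2]),np.sin(p[2]); return np.c_[p[0]+c*L[:,0]-s*L[:,1],p[1]+s*L[:,0]+c*L[:,1],L[:,2]]
def cyl(yc,r,h): return np.vstack([np.c_[r*np.cos(a),0*a+yc+sg*h/2,.052+r*np.sin(a)] for sg in(-1,1)])
def ex(q): return np.r_[q.min(0),q.max(0)]
def res(p,cams):
    o=[]
    for n in cams:
        o.append((proj(n,W(p,np.array([[.01,0,.085]])))[0]-obs[n,"dial"])*2)
        for k,y,r,h in(("collar",p[3],.017,.026),("bobbin",p[4],.024,.03)):
            o.append(ex(proj(n,W(p,cyl(y,r,h))))-obs[n,k])
    return np.concatenate(o)
for cams in(["side"],["top"],["side","top"]):
    s=least_squares(res,[.56,.265,3.07,.15,.1],args=(cams,),loss="soft_l1",x_scale=[.01,.01,.05,.01,.01]); print(cams,np.round(s.x,4),np.round(res(s.x,cams),1))
p=s.x
for yy,z in((p[3],.052),(p[4],.052),(.177,.055)): print(W(p,np.array([[0,yy,z]])))
print("key",W(p,np.array([[.01,0,.118]])))
for n in P: # overlay
    v=ims[n].copy(); pts=[proj(n,W(p,cyl(p[3],.017,.026))),proj(n,W(p,cyl(p[4],.024,.03))),proj(n,W(p,np.c_[.01+.039*np.cos(a),.039*np.sin(a),0*a+.085])),
      proj(n,W(p,np.array([[0,y,.055] for y in np.linspace(.085,.177,30)])))]
    b=[(sx*.055,sy*.045,.085) for sx,sy in((1,1),(1,-1),(-1,-1),(-1,1))]; pts.append(proj(n,W(p,np.array(b))))
    x0,y0=(270,250) if n=="side" else (165,215); v=cv2.resize(v[y0:y0+130,x0:x0+160],None,fx=5,fy=4.6,interpolation=cv2.INTER_CUBIC)
    for q in pts:
        for u in q: cv2.circle(v,(int((u[0]-x0+.5)*5),int((u[1]-y0+.5)*4.6)),1,(255,0,255),-1)
    cv2.imwrite(f"pics/{n}fit.png",v)
# tray: grey
for n in P:
    m=finder.cut_out(n,"tray")[0]["pixels"]; 
    c=cv2.findContours(m.astype(np.uint8),0,cv2.CHAIN_APPROX_NONE)[0]; c=max(c,key=len)[:,0].astype(float)
    q=np.array([onz(n,x,.022)[:2] for x in c]); r=cv2.minAreaRect((q*1000).astype(np.float32)); print(n,"tray",r)
E
python3 fit.py
```

```text
side dial ((338.3230285644531, 342.3331298828125), (48.551025390625, 60.86077117919922), 91.68319702148438) [0.55076523 0.264017   0.085     ]
top dial ((203.62619018554688, 269.6618347167969), (43.558902740478516, 45.562347412109375), 60.722618103027344) [0.55013358 0.26308649 0.085     ]
['side'] [0.5608 0.2631 3.0503 0.1655 0.113 ] [-0.  -0.  -1.3 -6.3  1.   2.1  2.8 -1.  -1.3  1.1]
['top'] [0.5599 0.2618 3.0151 0.1514 0.1033] [-0.   0.1  1.5 -1.9 -1.6  1.5 -2.1 -0.3  3.6  0. ]
['side', 'top'] [0.5605 0.2625 3.0323 0.1532 0.1086] [ 0.3 -0.5  0.  -1.4  2.8  7.3  3.9  0.8  0.2  3.  -0.5 -0.4  2.4 -3.3
 -1.  -0.1  0.6 -1.1  5.9 -1.1]
[[0.54378939 0.11018695 0.052     ]]
[[0.54865959 0.15458888 0.052     ]]
[[0.54119807 0.08656178 0.055     ]]
key [[0.55055611 0.26359688 0.118     ]]
side tray ((468.2295227050781, 111.7453842163086), (148.20645141601562, 100.35157012939453), 77.81712341308594)
top tray ((465.2953186035156, 104.17012023925781), (131.07481384277344, 100.49540710449219), 77.66036224365234)
```

View pics/sidefit.png

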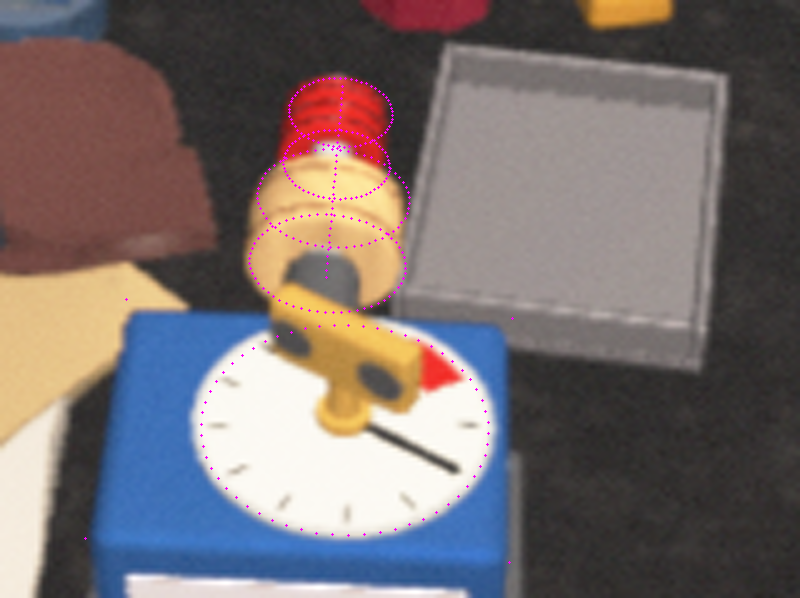

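View pics/topfit.png

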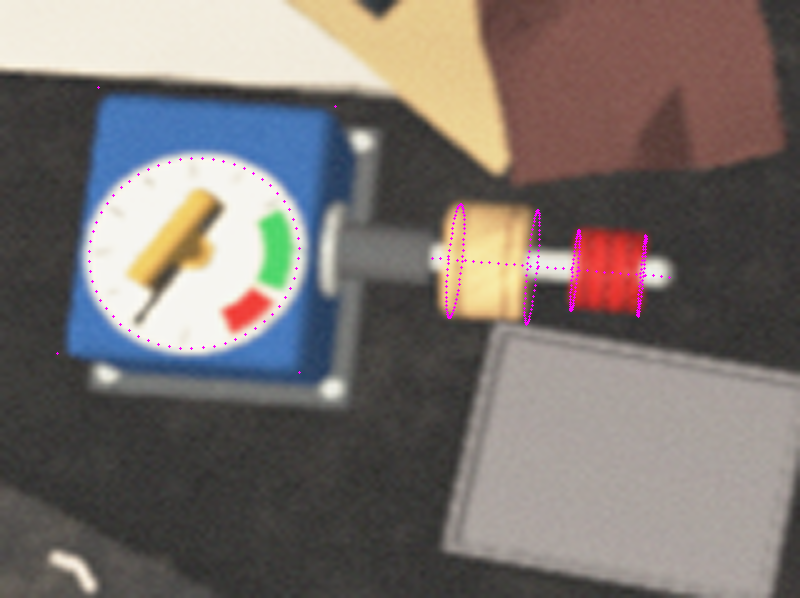

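Emit:
{"method": "arm_command", "body": {
  "steps": [
    [[0,0,-0.12],[30,-40,-3],60],
    [[0,0,-0.12],[30,-40,-3],90],
    [[0,0,-0.12],[30,-40,-3],90],
    [[0,0,-0.12],[30,-40,-3],90],
    [[0,0,-0.12],[30,-40,-3],90],
    [[0,0,-0.12],[30,-40,-3],90],
    [[0,0,-0.12],[30,-40,-3],90],
    [[0,0,-0.12],[30,-40,-3],90],
    [[0,0,-0.12],[30,-40,-3],90],
    [[0,0,-0.12],[30,-40,-3],90],
    [[0,0,-0.056],[15,-16,-20],90],
    [[0,0,0],[0,0,0],90],
    [[0,0,0],[0,0,0],90]
  ],
  "newtons": 30
}}

```text
clock: 3.22
position: [0.5453, 0.1113, 0.1816]
ee_rot: [-0.0, 0.741, 0.672, 0.0]
contact_force: [0.1, -0.2, -0.3]
width: 0.0552
```

```bash
cat >> h.py <<'E'
from scipy.spatial.transform import Rotation
def st():
    s=telemetry.get_state(); q=s["ee_rot"]; R=Rotation.from_quat([q[1],q[2],q[3],q[0]]).as_matrix()
    print("t",round(s["clock"],2),"p",np.round(s["position"]*1000,1),"jaw",round(float(np.arctan2(R[1,1],R[0,1])),4),"z",np.round(R[:,2],3),"q",np.round(s["qpos"],2),"w",round(s["width"]*1000,1),"F",np.round(s["contact_force"],1),"M",np.round(s["moment"],2))
def pic(n,name,roi,f):
    im=imaging.get_image(n); x0,y0,x1,y1=roi; cv2.imwrite(f"pics/{name}.png",cv2.resize(im[y0:y1,x0:x1],None,fx=f,fy=f,interpolation=cv2.INTER_CUBIC))
E
python3 -c "
from h import *
st()
pic('side','s1',(250,180,440,320),4); pic('top','t1',(180,200,370,340),4)"
```

```text
t 3.23 p [545.3 111.3 181.6] jaw -0.0973 z [-0.     0.001 -1.   ] q [0.08 0.28 1.63 0.   1.24 0.17] w 55.2 F [ 0.1 -0.2 -0.3] M [-0.02  0.02  0.01]
```

View pics/s1.png

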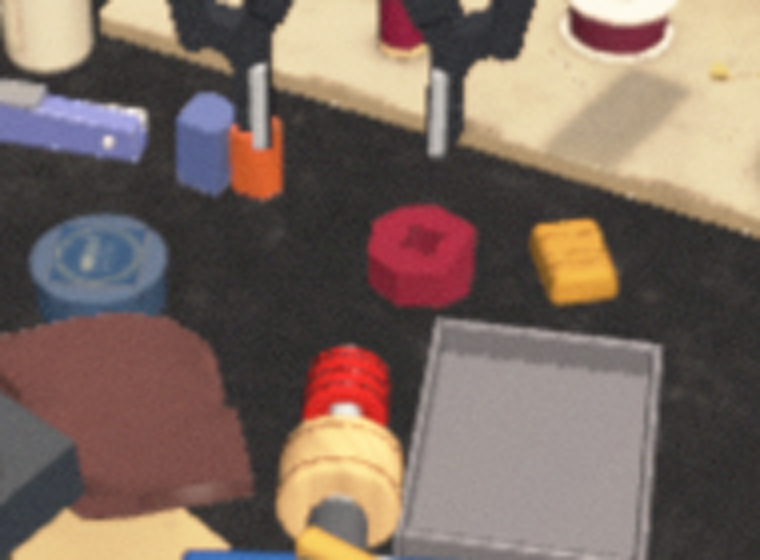

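View pics/t1.png

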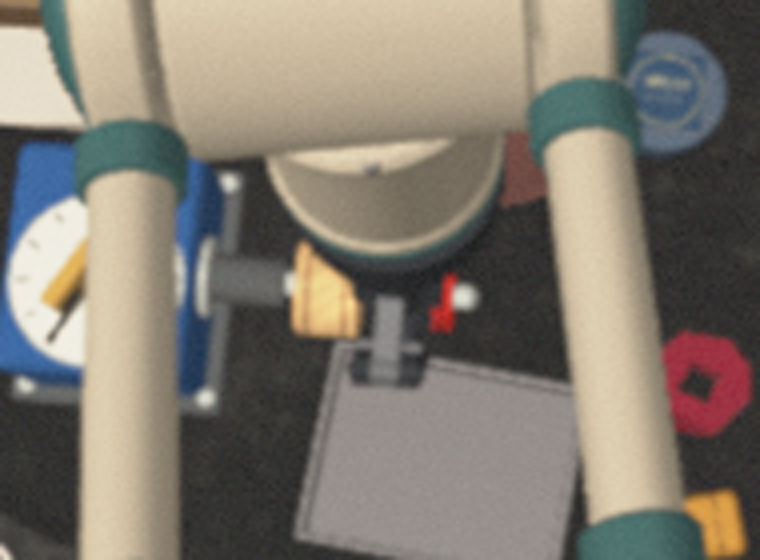

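```bash
python3 -c "
from h import *
c,s=np.cos(-.097),np.sin(-.097)
X=np.array([.5453,.1113,.1816+.004])
print([(proj('side',X+np.array([c,s,0])*d)[0]-[250,180])*4 for d in(-.0276,.0276,0)])"
```

```text
[array([424.64736   , 141.19162343]), array([272.71903534, 136.15811761]), array([348.53241947, 138.66606865])]
```

Emit:
{"method": "arm_command", "body": {
  "steps": [
    [[0,0,0],[0,-1,-40],90],
    [[0,0,0],[0,0,-40],90],
    [[0,0,0],[0,0,-35],90],
    [[0,0,0],[0,0,-20],90],
    [[0,0,0],[0,0,-10],90],
    [[0,0,0],[0,0,0],90]
  ]
}}

```text
clock: 4.08
position: [0.5456, 0.1103, 0.0365]
ee_rot: [0.0, 0.741, 0.672, 0.0]
contact_force: [1.0, 0.4, -0.3]
width: 0.0554
```

```bash
python3 -c "
from h import *
st()
pic('side','s2',(250,180,440,320),4); pic('top','t2',(180,200,370,340),4)"
```

```text
t 4.08 p [545.6 110.3  36.5] jaw -0.097 z [ 0.  0. -1.] q [0.07 0.43 1.82 0.   0.9  0.17] w 55.4 F [ 1.   0.4 -0.3] M [ 0.   -0.05  0.03]
```

View pics/s2.png

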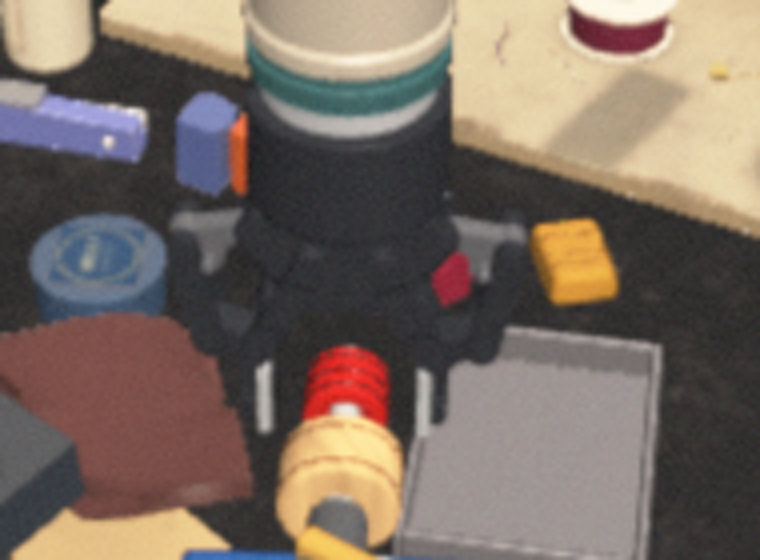

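View pics/t2.png

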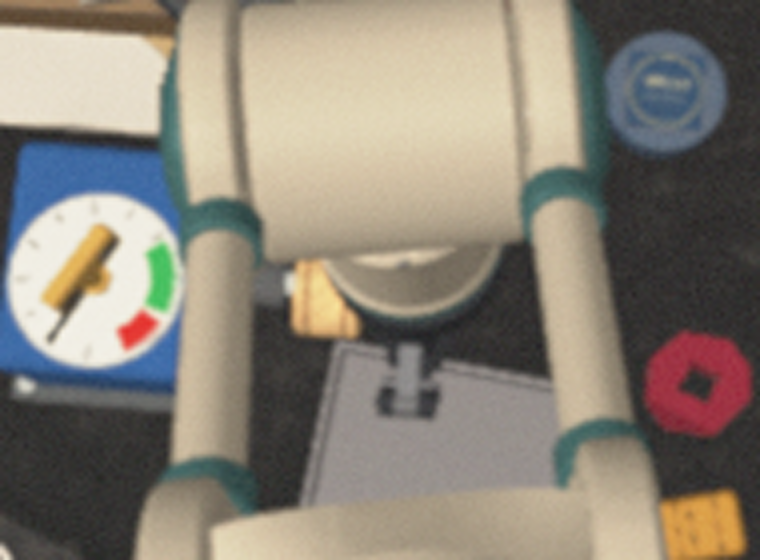

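Emit:
{"method": "arm_command", "body": {
  "steps": [
    [[0,0,0],[-1,0,0],90],
    [[0,0,0],[0,0,0],200],
    [[0,0,0],[0,0,0],200],
    [[0,0,0],[0,0,0],200],
    [[0,0,0],[0,0,0],200]
  ],
  "newtons": 30
}}

```text
clock: 4.8
position: [0.5449, 0.1097, 0.037]
ee_rot: [0.0, 0.741, 0.672, 0.0]
contact_force: [-2.5, 0.6, 6.0]
width: 0.0317
```

```bash
python3 -c "
from h import *
st()
pic('side','s3',(250,180,440,320),4)"
```

```text
t 4.8 p [544.9 109.7  37. ] jaw -0.098 z [ 0.001  0.    -1.   ] q [ 0.07  0.42  1.82 -0.    0.9   0.17] w 31.7 F [-2.5  0.6  6. ] M [-0.03  0.22 -0.  ]
```

View pics/s3.png

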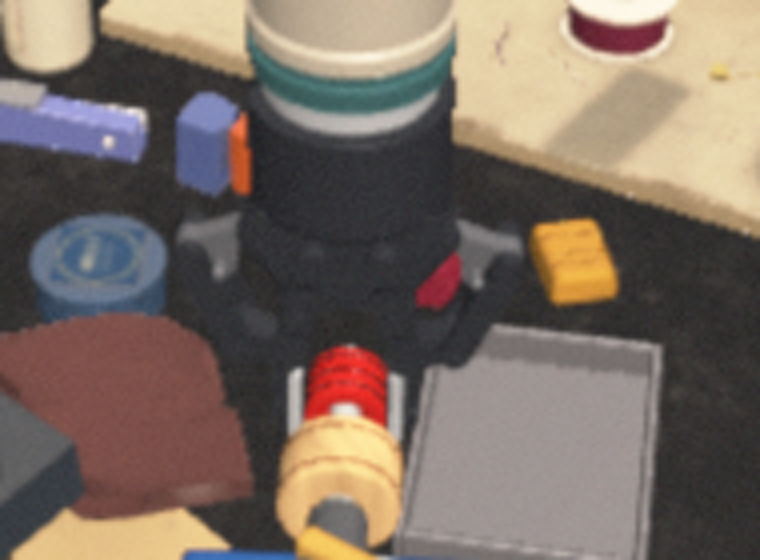

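Emit:
{"method": "arm_command", "body": {
  "steps": [
    [[0,0,0],[0,0,0],90],
    [[0,0,0],[0,0,0],90],
    [[0,0,0],[0,0,-9],90],
    [[0,0,0],[0,0,0],90],
    [[0,0,0],[0,0,0],200],
    [[0,0,0],[0,0,0],200],
    [[0,0,0],[0,0,0],200],
    [[0,0,0],[0,0,0],200]
  ],
  "newtons": 30
}}

```text
clock: 5.85
position: [0.5447, 0.1097, 0.0274]
ee_rot: [0.0, 0.741, 0.672, 0.0]
contact_force: [0.5, -0.1, -0.8]
width: 0.0321
```

```bash
python3 -c "
from h import *
st()"
```

```text
t 5.85 p [544.7 109.7  27.4] jaw -0.098 z [ 0. -0. -1.] q [ 0.07  0.44  1.83 -0.    0.88  0.17] w 32.1 F [ 0.5 -0.1 -0.8] M [ 0.03 -0.04 -0.02]
```

Emit:
{"method": "arm_command", "body": {
  "steps": [
    [[0,0,0],[0,0,3],200],
    [[0,0,0],[-1,-10,0],200],
    [[0,0,0],[-1.5,-15,0],200],
    [[0,0,0],[-1.5,-15,0],200]
  ]
}}

```text
clock: 6.35
position: [0.5404, 0.0684, 0.0303]
ee_rot: [0.0, 0.741, 0.672, -0.0]
contact_force: [1.3, -0.1, 0.2]
width: 0.0322
```

```bash
python3 -c "
from h import *
st()
pic('side','s4',(250,180,440,320),4)"
```

```text
t 6.35 p [540.4  68.4  30.3] jaw -0.0981 z [-0. -0. -1.] q [-0.    0.42  1.85 -0.    0.87  0.1 ] w 32.2 F [ 1.3 -0.1  0.2] M [ 0.02 -0.04 -0.06]
```

View pics/s4.png

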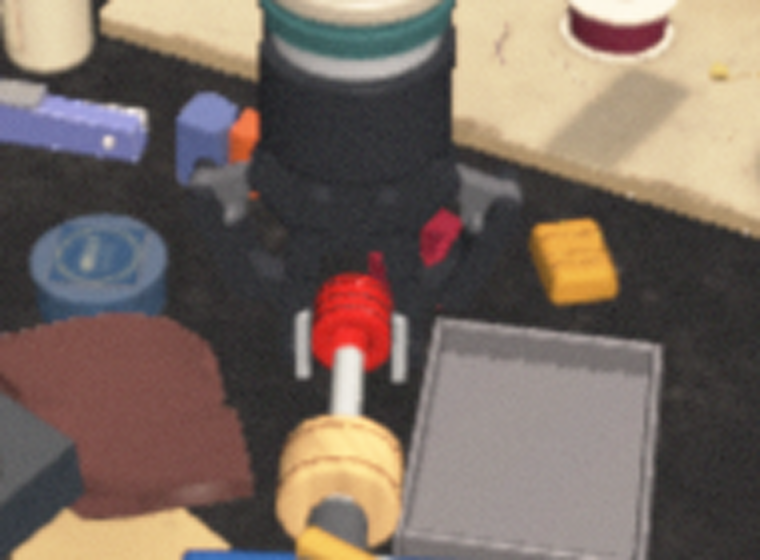

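Emit:
{"method": "arm_command", "body": {
  "steps": [
    [[0,0,0],[-1.5,-15,0],200],
    [[0,0,0],[-1,-10,5],200],
    [[0,0,0],[0,0,40],200],
    [[0,0,-0.06],[-40,10,0],200],
    [[0,0,-0.057],[-42,10,0],200],
    [[0,0,0],[0,0,0],200],
    [[0,0,0],[0,0,-35],200],
    [[0,0,0],[0,0,-15],200],
    [[0,0,0],[0,0,0],200]
  ]
}}

```text
clock: 7.52
position: [0.4563, 0.0644, 0.0247]
ee_rot: [-0.0, 0.779, 0.627, -0.001]
contact_force: [-0.3, -0.3, 0.5]
width: 0.0319
```

```bash
python3 -c "
from h import *
st()
pic('side','s5',(250,180,440,320),4);pic('top','t5',(180,200,370,340),4)"
```

```text
t 7.53 p [456.3  64.4  24.7] jaw -0.215 z [-0.001 -0.    -1.   ] q [-0.01  0.33  2.04 -0.    0.78  0.2 ] w 31.9 F [-0.3 -0.3  0.5] M [-0.01  0.07 -0.03]
```

View pics/s5.png

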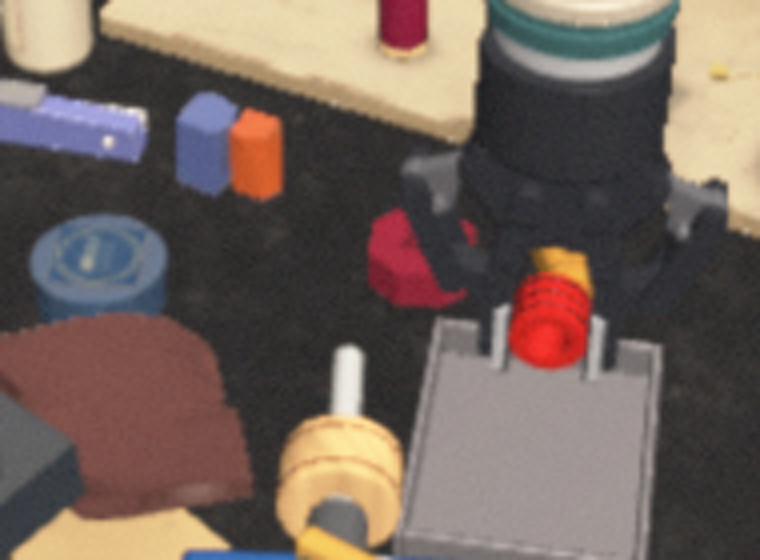

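View pics/t5.png

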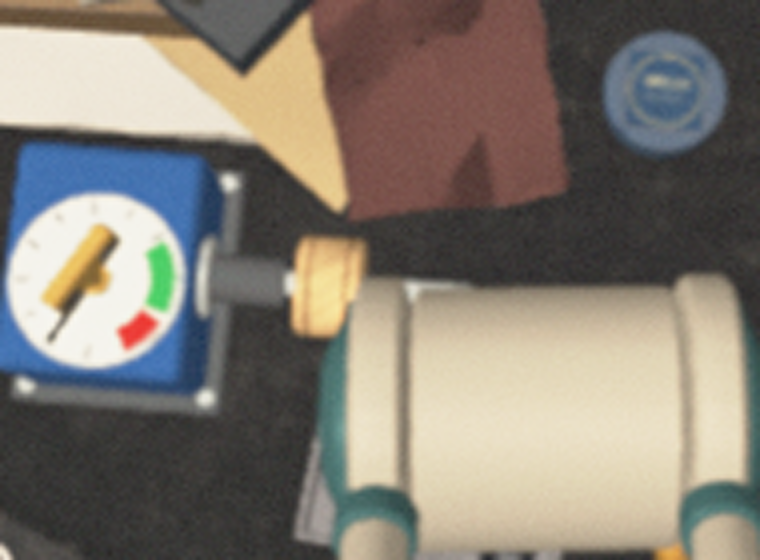

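Emit:
{"method": "arm_command", "body": {
  "steps": [
    [[0,0,0],[0,1,-14],200],
    [[0,0,0],[0,0,-4],200],
    [[0,0,0],[0,0,-2],200],
    [[0,0,0],[0,0,0],200]
  ]
}}

```text
clock: 8.12
position: [0.4566, 0.0657, 0.0057]
ee_rot: [0.0, 0.779, 0.627, 0.0]
contact_force: [-0.5, 0.7, 0.2]
width: 0.0318
```

```bash
python3 -c "
from h import *
st()
pic('side','s6',(250,180,440,320),4)"
```

```text
t 8.12 p [456.6  65.7   5.7] jaw -0.215 z [ 0.001 -0.    -1.   ] q [-0.01  0.36  2.06 -0.    0.72  0.21] w 31.8 F [-0.5  0.7  0.2] M [ 0.04  0.02 -0.03]
```

View pics/s6.png

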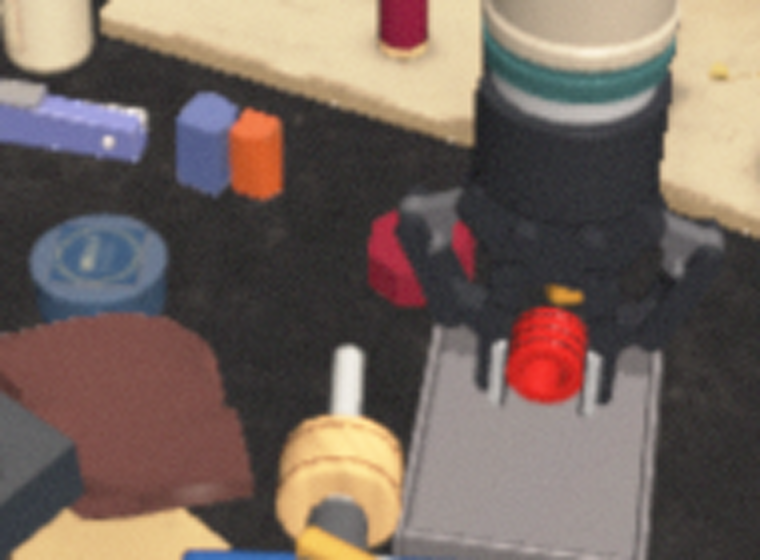

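Emit:
{"method": "arm_command", "body": {
  "steps": [
    [[0,0,0],[0,0,-2],200],
    [[0,0,0],[0,0,0],125],
    [[0,0,0],[0,0,0],120],
    [[0,0,0],[0,0,0],120],
    [[0,0,0],[0,0,25],120],
    [[0,0,0],[0,0,60],120],
    [[0,0,0],[15,20,40],95],
    [[0,0,0],[30,40,0],90]
  ]
}}

```text
clock: 9.18
position: [0.5036, 0.1256, 0.1324]
ee_rot: [0.002, 0.78, 0.626, 0.003]
contact_force: [0.6, -0.7, -0.0]
width: 0.0552
```

```bash
python3 -c "
from h import *
st()
pic('side','s7',(250,180,440,320),4)"
```

```text
t 9.18 p [503.6 125.6 132.4] jaw -0.2172 z [ 0.008  0.    -1.   ] q [ 0.11  0.27  1.78 -0.    1.08  0.33] w 55.2 F [ 0.6 -0.7 -0. ] M [-0.01 -0.01 -0.03]
```

View pics/s7.png

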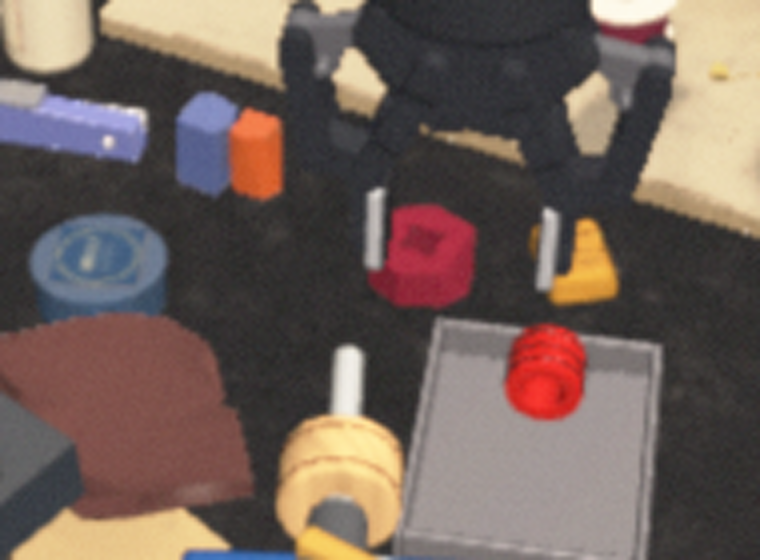

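Emit:
{"method": "arm_command", "body": {
  "steps": [
    [[0,0,0.06],[23,15,0],60],
    [[0,0,0.06],[23,15,0],55],
    [[0,0,0],[0,0,0],55],
    [[0,0,0],[0,0,-40],55],
    [[0,0,0],[0,0,0],55]
  ]
}}

```text
clock: 9.85
position: [0.5433, 0.1547, 0.0857]
ee_rot: [-0.002, 0.74, 0.673, -0.004]
contact_force: [-0.3, -0.5, -0.2]
width: 0.0671
```

```bash
python3 -c "
from h import *
st()
pic('side','s8',(250,180,440,320),4);pic('top','t8',(180,200,370,340),4)"
```

```text
t 9.85 p [543.3 154.7  85.7] jaw -0.0956 z [-0.008 -0.002 -1.   ] q [ 0.15  0.38  1.73 -0.    1.03  0.25] w 67.1 F [-0.3 -0.5 -0.2] M [ 0.02 -0.    0.03]
```

View pics/s8.png

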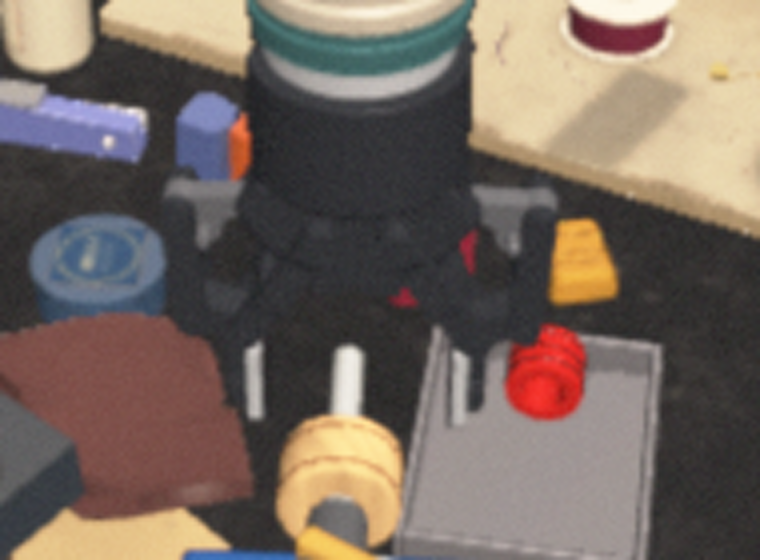

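View pics/t8.png

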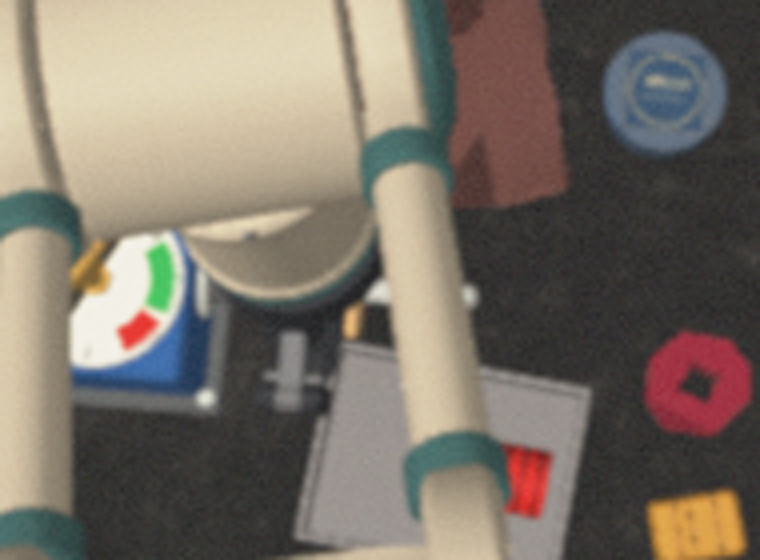

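Emit:
{"method": "arm_command", "body": {
  "steps": [
    [[0,-0.008,0],[6.5,1.5,0],55],
    [[0,0,0],[0,0,0],55],
    [[0,0,0],[0,0,-15],55],
    [[0,0,0],[0,0,0],55]
  ]
}}

```text
clock: 10.45
position: [0.5523, 0.157, 0.0718]
ee_rot: [0.002, 0.74, 0.673, 0.002]
contact_force: [-0.1, 0.3, -0.3]
width: 0.0671
```

```bash
python3 -c "
from h import *
st()
pic('side','s9',(250,180,440,320),4);pic('top','t9',(180,200,370,340),4)"
```

```text
t 10.45 p [552.3 157.   71.8] jaw -0.095 z [ 0.005 -0.001 -1.   ] q [ 0.16  0.4   1.74 -0.    0.99  0.25] w 67.1 F [-0.1  0.3 -0.3] M [ 0.02  0.02 -0.  ]
```

View pics/s9.png

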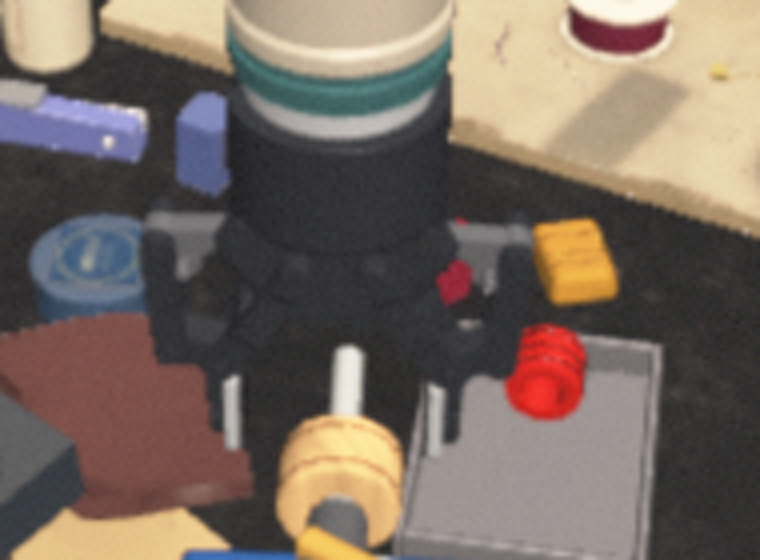

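Emit:
{"method": "arm_command", "body": {
  "steps": [
    [[0,0.006,0],[-2.8,-1.5,0],55],
    [[0,0,0],[0,0,-20],55],
    [[0,0,0],[0,0,-15],55],
    [[0,0,0],[0,0,-8],55],
    [[0,0,0],[0,0,0],55]
  ]
}}

```text
clock: 11.18
position: [0.5505, 0.1556, 0.0297]
ee_rot: [0.0, 0.74, 0.673, 0.0]
contact_force: [-0.4, 0.5, -0.6]
width: 0.0668
```

```bash
python3 -c "
from h import *
st()
pic('side','s10',(250,180,440,320),4);pic('top','t10',(180,200,370,340),4)"
```

```text
t 11.18 p [550.5 155.6  29.7] jaw -0.0951 z [ 0.001 -0.    -1.   ] q [ 0.15  0.45  1.79 -0.    0.9   0.25] w 66.8 F [-0.4  0.5 -0.6] M [-0.01  0.04 -0.01]
```

View pics/s10.png

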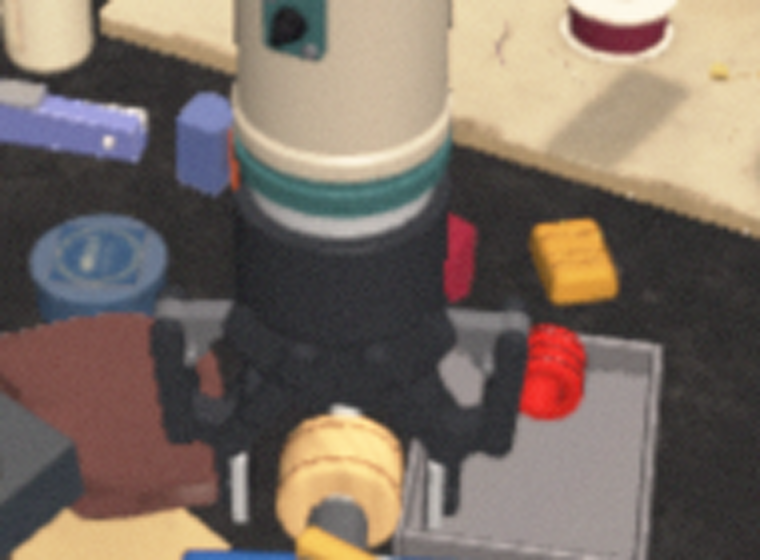

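View pics/t10.png

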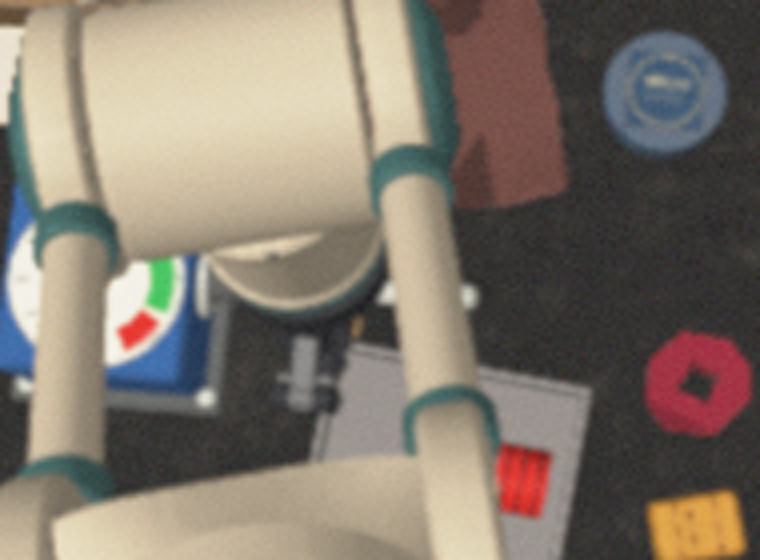

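Emit:
{"method": "arm_command", "body": {
  "steps": [
    [[0,0,0],[-0.7,0,-3],55],
    [[0,0,0],[0,0,0],55],
    [[0,0,0],[0,0,0],140],
    [[0,0,0],[0,0,0],140],
    [[0,0,0],[0,0,0],140],
    [[0,0,0],[0,0,0],140]
  ],
  "newtons": 30
}}

```text
clock: 12.02
position: [0.5503, 0.1558, 0.0276]
ee_rot: [0.001, 0.74, 0.673, 0.001]
contact_force: [-1.3, 0.0, 3.8]
width: 0.0466
```

```bash
python3 -c "
from h import *
st()"
```

```text
t 12.03 p [550.3 155.8  27.6] jaw -0.095 z [ 0.002  0.    -1.   ] q [ 0.15  0.45  1.79 -0.    0.89  0.25] w 46.6 F [-1.3  0.   3.8] M [-0.02  0.12  0.02]
```

Emit:
{"method": "arm_command", "body": {
  "steps": [
    [[0,0,0],[0,0,3],140],
    [[0,0,0],[-1,-10,0],140],
    [[0,0,0],[-2,-20,0],140],
    [[0,0,0],[0,0,0],140]
  ]
}}

```text
clock: 12.52
position: [0.5467, 0.1238, 0.0301]
ee_rot: [0.001, 0.741, 0.672, 0.0]
contact_force: [0.2, -1.6, -1.4]
width: 0.0464
```

```bash
python3 -c "
from h import *
st()
pic('side','s11',(250,180,440,320),4)"
```

```text
t 12.53 p [546.7 123.8  30.1] jaw -0.0972 z [ 0.001 -0.001 -1.   ] q [ 0.1   0.44  1.82 -0.    0.89  0.2 ] w 46.4 F [ 0.2 -1.6 -1.4] M [-0.03  0.02  0.04]
```

View pics/s11.png

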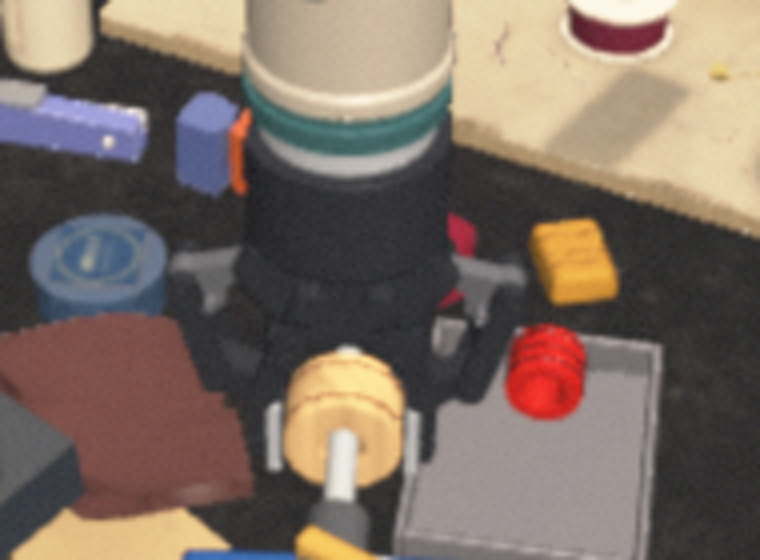

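Emit:
{"method": "arm_command", "body": {
  "steps": [
    [[0,0,0],[-2,-20,0],140],
    [[0,0,0],[-2.5,-25,0],140],
    [[0,0,0],[-2.5,-25,0],140],
    [[0,0,0],[0,0,25],140],
    [[0,0,0],[0,0,45],140],
    [[0,0,-0.06],[-35,35,0],140],
    [[0,0,-0.058],[-34,38,0],140],
    [[0,0,0],[0,0,0],140],
    [[0,0,0],[0,0,0],140]
  ]
}}

```text
clock: 13.7
position: [0.4718, 0.1282, 0.1006]
ee_rot: [0.001, 0.778, 0.628, 0.001]
contact_force: [-0.1, 1.1, -1.3]
width: 0.0464
```

```bash
python3 -c "
from h import *
st()
pic('side','s12',(250,180,440,320),4)"
```

```text
t 13.7 p [471.8 128.2 100.6] jaw -0.2121 z [ 0.004 -0.001 -1.   ] q [ 0.12  0.26  1.89 -0.    0.99  0.34] w 46.4 F [-0.1  1.1 -1.3] M [-0.    0.03 -0.02]
```

View pics/s12.png

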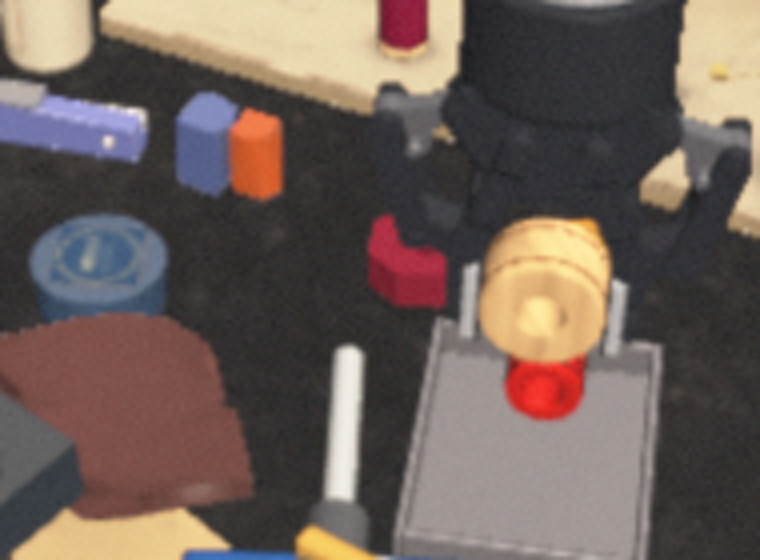

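Emit:
{"method": "arm_command", "body": {
  "steps": [
    [[0,0,0],[-1,0,-40],140],
    [[0,0,0],[0,0,-30],140],
    [[0,0,0],[0,0,-12],140],
    [[0,0,0],[0,0,-8],140],
    [[0,0,0],[0,0,-4],140],
    [[0,0,0],[0,0,0],140]
  ]
}}

```text
clock: 14.5
position: [0.4707, 0.1287, 0.0067]
ee_rot: [0.001, 0.778, 0.628, 0.001]
contact_force: [-0.2, -0.1, -0.6]
width: 0.0462
```

```bash
python3 -c "
from h import *
st()
pic('side','s13',(250,180,440,320),4)"
```

```text
t 14.5 p [470.7 128.7   6.7] jaw -0.213 z [ 0.003 -0.    -1.   ] q [ 0.12  0.39  2.   -0.    0.75  0.34] w 46.2 F [-0.2 -0.1 -0.6] M [-0.01  0.01 -0.01]
```

View pics/s13.png

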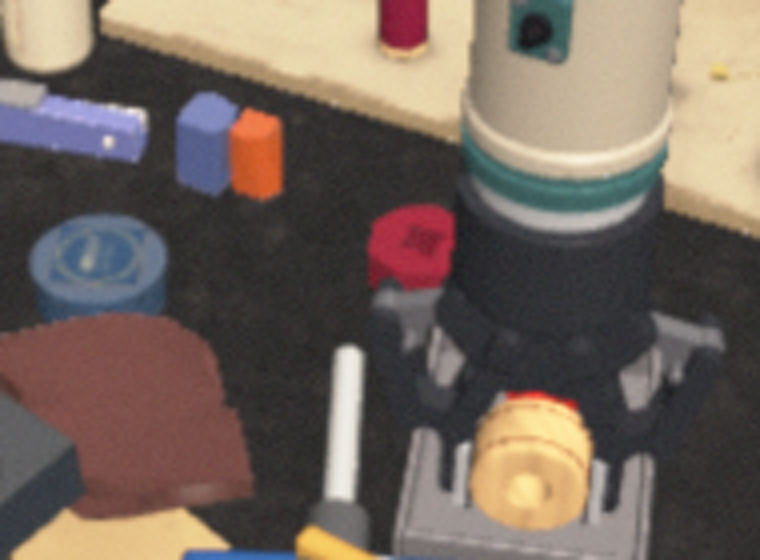

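Emit:
{"method": "arm_command", "body": {
  "steps": [
    [[0,0,0],[0,0,-2],140],
    [[0,0,0],[0,0,0],98],
    [[0,0,0],[0,0,0],98],
    [[0,0,0],[0,0,0],98],
    [[0,0,0],[0,0,30],98],
    [[0,0,0],[0,0,60],98],
    [[0,0,0],[0,0,60],98],
    [[0,0,0],[0,0,30],98]
  ]
}}

```text
clock: 15.55
position: [0.4716, 0.1289, 0.1879]
ee_rot: [0.002, 0.778, 0.628, 0.003]
contact_force: [0.4, -0.1, -0.0]
width: 0.0524
```

```bash
python3 -c "
from h import *
st()
pic('side','s14',(260,260,430,400),4);pic('top','t14',(165,220,335,350),4)"
```

```text
t 15.55 p [471.6 128.9 187.9] jaw -0.213 z [ 0.008  0.    -1.   ] q [ 0.12  0.17  1.76 -0.    1.2   0.34] w 52.4 F [ 0.4 -0.1 -0. ] M [ 0.05 -0.03 -0.07]
```

View pics/s14.png

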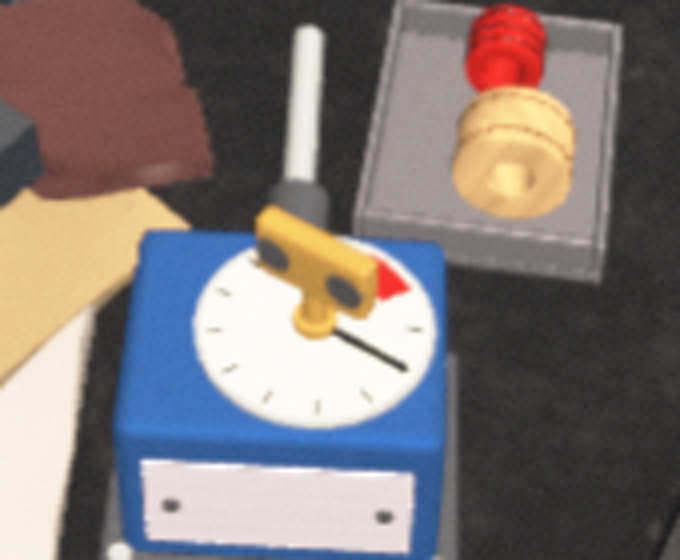

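View pics/t14.png

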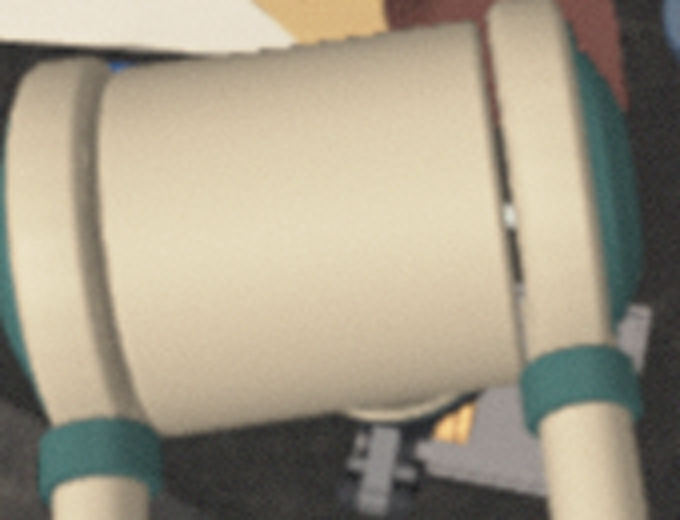

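```bash
python3 -c "
from h import *
for z in(.086,.092,.098):
  for n,tip in(('side',(361,351.8)),('top',(192.3,284.7))):
    v=onz(n,tip,z)[:2]-[.5505,.2635]; print(z,n,np.hypot(*v),np.arctan2(v[1],v[0]),'key',3.045-np.arctan2(v[1],v[0]))
# wing ends top view z=.131 top edge centre
for a,b in (((335,330),(405,368)),):
  for z in(.086,.092,.098):
    d=onz('side',(405/4+260,368/4+260),z)-onz('side',(335/4+260,330/4+260),z); print('dirside',np.arctan2(d[1],d[0]))
  d=onz('top',(192.3,284.7),.092)-onz('top',(198.1,275.7),.092); print('dirtop',np.arctan2(d[1],d[0]))
"
```

```text
0.086 side 0.0342688485500554 2.577869138038544 key 0.46713086196145603
0.086 top 0.034495602952038296 2.5327170684622144 key 0.5122829315377855
0.092 side 0.03642945137319759 2.4616582397693962 key 0.5833417602306037
0.092 top 0.03436518416502892 2.578617160762369 key 0.4663828392376308
0.098 side 0.03902401110517808 2.3596606773943845 key 0.6853393226056155
0.098 top 0.03430762786915749 2.6247689226928306 key 0.42023107730716935
dirside 2.496009189665383
dirside 2.4960091896653838
dirside 2.4960091896653824
dirtop 2.584987130222342
```

Emit:
{"method": "arm_command", "body": {
  "steps": [
    [[0,0,0.17],[11,19,2],120],
    [[0,0,0.17],[11,19,0],120],
    [[0,0,0.17],[11,19,0],120],
    [[0,0,0.17],[11,19,0],120],
    [[0,0,0.17],[11,19,0],120],
    [[0,0,0.17],[12,20,0],120],
    [[0,0,0.17],[12,20,0],120],
    [[0,0,0],[0,0,0],120],
    [[0,0,0],[0,0,0],120]
  ]
}}

```text
clock: 16.77
position: [0.5481, 0.263, 0.185]
ee_rot: [-0.001, 0.293, 0.956, -0.0]
contact_force: [-0.2, -0.2, 1.5]
width: 0.0451
```

```bash
python3 -c "
from h import *
st()
pic('side','s15',(260,240,430,380),4);pic('top','t15',(165,220,335,350),4)"
```

```text
t 16.77 p [548.1 263.  185. ] jaw 0.9753 z [-0.002  0.    -1.   ] q [ 0.33  0.35  1.51  0.    1.28 -0.64] w 45.1 F [-0.2 -0.2  1.5] M [ 0.02 -0.05 -0.  ]
```

View pics/s15.png

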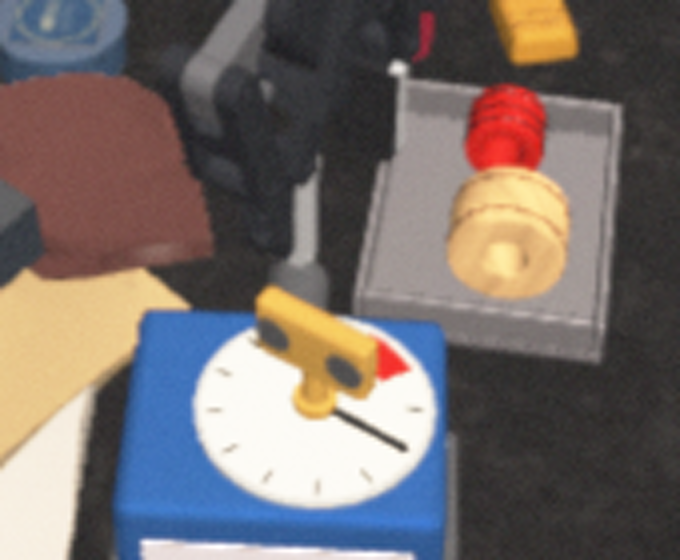

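View pics/t15.png

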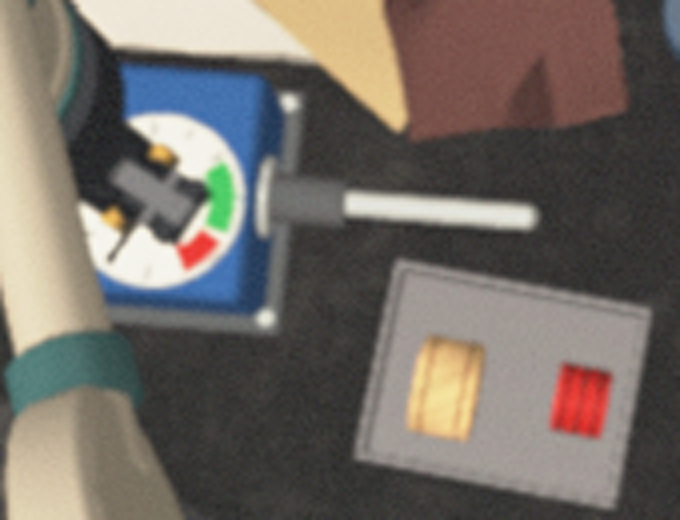

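Emit:
{"method": "arm_command", "body": {
  "steps": [
    [[0,0,0],[2.4,0.5,-30],120],
    [[0,0,0],[0,0,-25],120],
    [[0,0,0],[0,0,-20],120],
    [[0,0,0],[0,0,-9],120],
    [[0,0,0],[0,0,0],120]
  ]
}}

```text
clock: 17.5
position: [0.5512, 0.2638, 0.1021]
ee_rot: [-0.0, 0.293, 0.956, 0.001]
contact_force: [0.3, 0.1, 0.5]
width: 0.0452
```

```bash
python3 -c "
from h import *
st()
pic('side','s16',(260,240,430,380),4);pic('top','t16',(165,220,335,350),4)"
```

```text
t 17.5 p [551.2 263.8 102.1] jaw 0.9762 z [ 0.     0.001 -1.   ] q [ 0.33  0.42  1.62  0.    1.1  -0.65] w 45.2 F [0.3 0.1 0.5] M [ 0.   -0.01 -0.03]
```

View pics/s16.png

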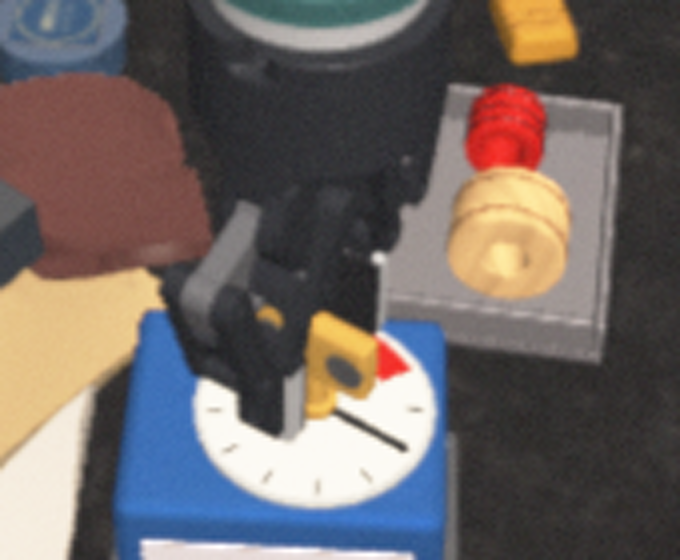

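View pics/t16.png

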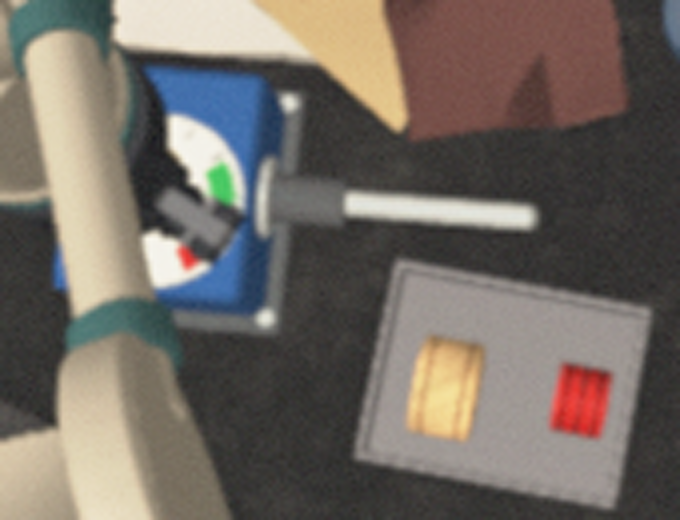

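Emit:
{"method": "arm_command", "body": {
  "steps": [
    [[0,0,0],[-0.5,0,-2],180],
    [[0,0,0],[0,0,0],240],
    [[0,0,0],[0,0,0],240],
    [[0,0,0],[0,0,0],240],
    [[0,0,0],[0,0,0],240]
  ],
  "newtons": 40
}}

```text
clock: 18.23
position: [0.5499, 0.2625, 0.1008]
ee_rot: [-0.0, 0.292, 0.956, -0.001]
contact_force: [-2.3, -4.5, 4.1]
width: 0.0094
```

```bash
python3 -c "
from h import *
st()
pic('side','s17',(260,240,430,380),4)"
```

```text
t 18.23 p [549.9 262.5 100.8] jaw 0.9773 z [-0.001 -0.001 -1.   ] q [ 0.33  0.42  1.62 -0.    1.1  -0.65] w 9.4 F [-2.3 -4.5  4.1] M [-0.65  0.46 -0.09]
```

View pics/s17.png

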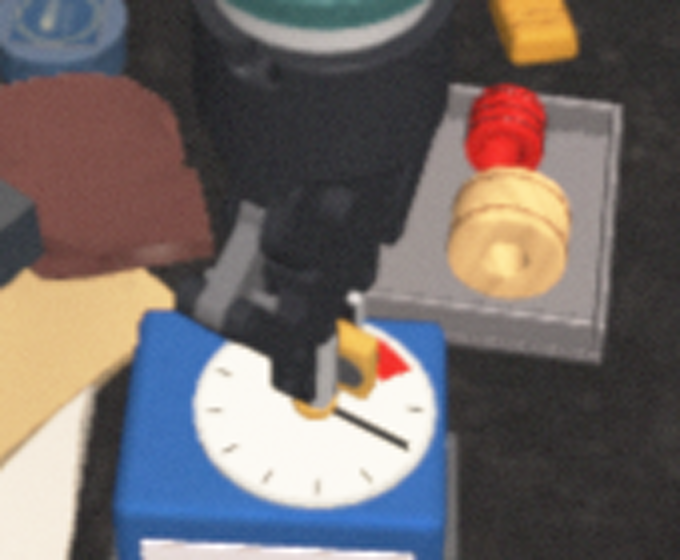

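Emit:
{"method": "arm_command", "body": {
  "steps": [
    [[0,0,0],[-0.5,-1,0],240],
    [[0,0,-0.12],[0,0,0],240],
    [[0,0,-0.12],[0,0,0],240],
    [[0,0,0],[0,0,0],240]
  ]
}}

```text
clock: 18.77
position: [0.55, 0.2625, 0.1008]
ee_rot: [0.0, 0.404, 0.915, 0.0]
contact_force: [-1.9, -4.0, 5.0]
width: 0.0097
```

```bash
python3 -c "
from h import *
st()"
```

```text
t 18.77 p [550.  262.5 100.8] jaw 0.7383 z [ 0.001  0.    -1.   ] q [ 0.33  0.42  1.62  0.    1.1  -0.41] w 9.7 F [-1.9 -4.   5. ] M [-0.67  0.56 -0.14]
```

Emit:
{"method": "arm_command", "body": {
  "steps": [
    [[0,0,-0.16],[0,0,0],240],
    [[0,0,-0.16],[0,0,0],240],
    [[0,0,-0.16],[0,0,0],240],
    [[0,0,-0.16],[0,0,0],240],
    [[0,0,-0.16],[0,0,0],240],
    [[0,0,-0.16],[0,0,0],240],
    [[0,0,-0.16],[0,0,0],240],
    [[0,0,0],[0,0,0],240],
    [[0,0,0],[0,0,0],240]
  ]
}}

```text
clock: 19.9
position: [0.5503, 0.2625, 0.1009]
ee_rot: [0.001, 0.828, 0.56, 0.0]
contact_force: [-2.5, -4.0, 5.2]
width: 0.0093
```

```bash
python3 -c "
from h import *
st()
pic('side','s18',(260,240,430,380),4);pic('top','t18',(165,220,335,350),4)"
```

```text
t 19.9 p [550.3 262.5 100.9] jaw -0.381 z [ 0.002 -0.002 -1.   ] q [ 0.33  0.42  1.62 -0.    1.1   0.71] w 9.3 F [-2.5 -4.   5.2] M [-0.57  0.42 -0.09]
```

View pics/s18.png

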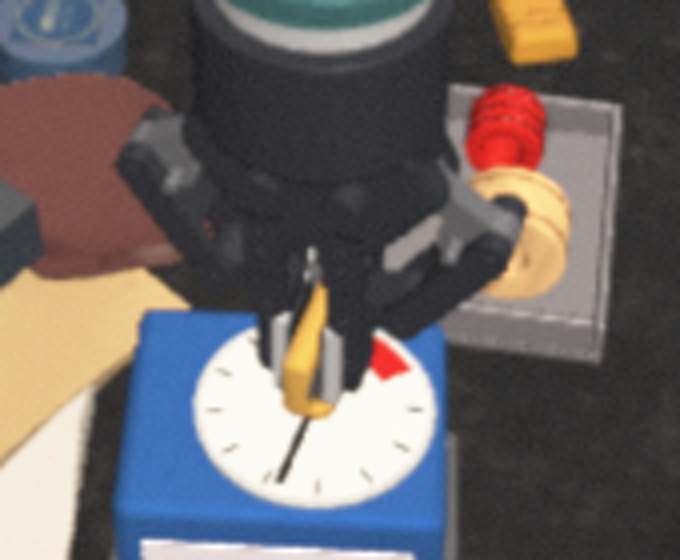

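View pics/t18.png

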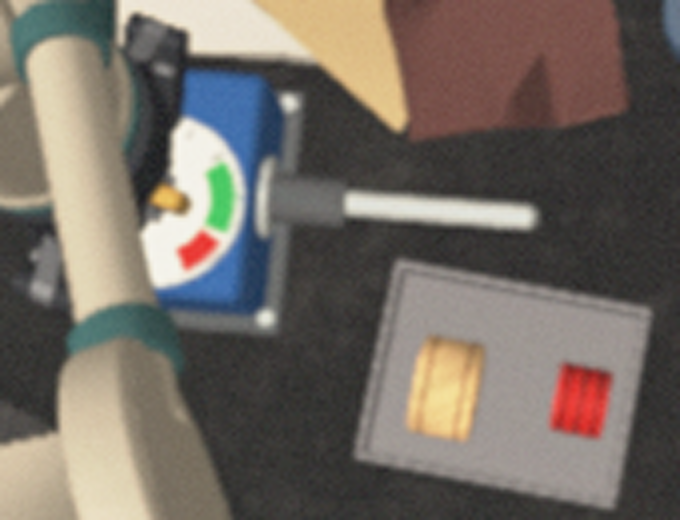

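Emit:
{"method": "arm_command", "body": {
  "steps": [
    [[0,0,0],[0,0,0],150],
    [[0,0,0],[0,0,0],150],
    [[0,0,0],[0,0,0],150],
    [[0,0,0],[0,0,0],150]
  ]
}}

```text
clock: 20.5
position: [0.5507, 0.2634, 0.1002]
ee_rot: [0.001, 0.829, 0.56, 0.001]
contact_force: [-0.3, -0.2, -0.9]
width: 0.0352
```

```bash
python3 -c "
from h import *
st()
pic('side','s19',(260,240,430,380),4)
d=onz('side',(260+280/4,240+480/4),.087)-onz('side',(260+310/4,240+418/4),.087); print(np.arctan2(d[1],d[0]))"
```

```text
t 20.5 p [550.7 263.4 100.2] jaw -0.3827 z [ 0.002 -0.    -1.   ] q [ 0.33  0.42  1.62 -0.    1.09  0.72] w 35.2 F [-0.3 -0.2 -0.9] M [ 0.02 -0.   -0.01]
1.1515008518368706
```

View pics/s19.png

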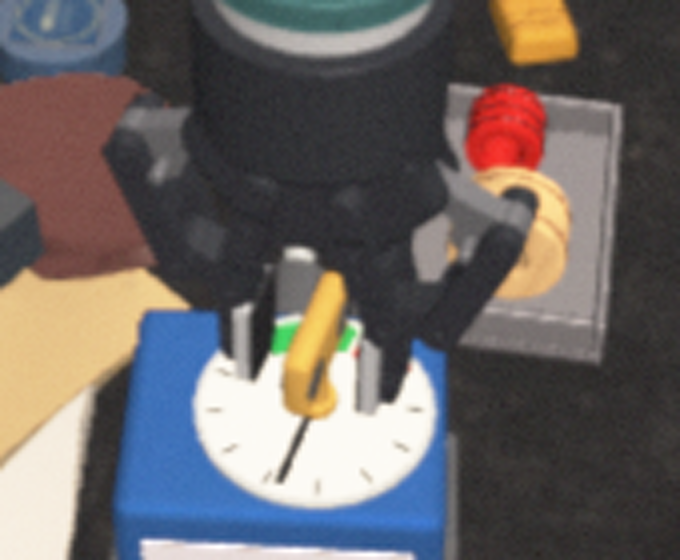

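Emit:
{"method": "arm_command", "body": {
  "steps": [
    [[0,0,0],[-0.5,-0.8,0],200],
    [[0,0,0],[0,0,0],240],
    [[0,0,0],[0,0,0],240],
    [[0,0,0],[0,0,0],240],
    [[0,0,-0.1],[0,0,0],240],
    [[0,0,-0.16],[0,0,0],240],
    [[0,0,-0.16],[0,0,0],240],
    [[0,0,-0.16],[0,0,0],240],
    [[0,0,-0.16],[0,0,0],240],
    [[0,0,-0.16],[0,0,0],240],
    [[0,0,-0.16],[0,0,0],240],
    [[0,0,-0.16],[0,0,0],240],
    [[0,0,-0.14],[0,0,0],240],
    [[0,0,0],[0,0,0],240],
    [[0,0,0],[0,0,0],240]
  ]
}}

```text
clock: 22.42
position: [0.5502, 0.2622, 0.1004]
ee_rot: [0.001, 0.996, -0.085, 0.0]
contact_force: [-0.4, -2.1, 1.0]
width: 0.0095
```

```bash
python3 -c "
from h import *
st()
pic('side','s20',(260,240,430,380),4);pic('top','t20',(165,220,335,350),4)"
```

```text
t 22.43 p [550.2 262.2 100.4] jaw -1.7412 z [ 0.    -0.002 -1.   ] q [ 0.33  0.42  1.62 -0.    1.1   2.07] w 9.5 F [-0.4 -2.1  1. ] M [-0.2  -0.07 -0.05]
```

View pics/s20.png

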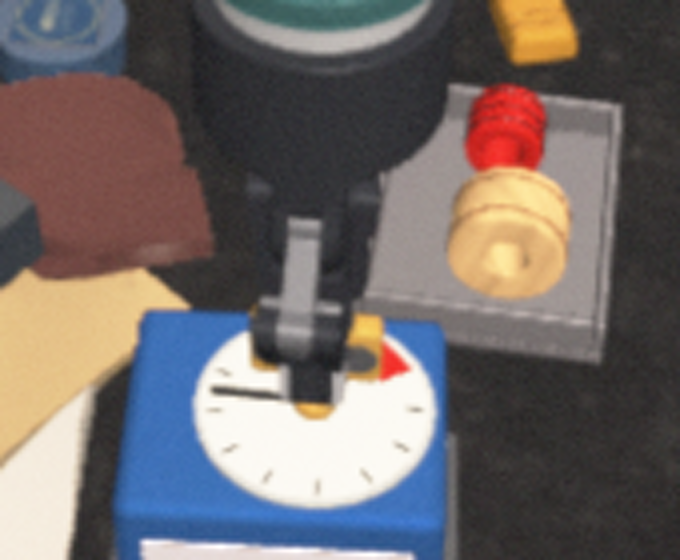

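Emit:
{"method": "arm_command", "body": {
  "steps": [
    [[0,0,0],[0,0,0],130],
    [[0,0,0],[0,0,0],120],
    [[0,0,0],[0,0,0],120],
    [[0,0,0],[0,0,25],120],
    [[0,0,0],[0,0,30],120],
    [[0,0,0.18],[0,0,0],120],
    [[0,0,0.18],[0,0,0],120],
    [[0,0,0.18],[0,0,0],120],
    [[0,0,0.18],[0,0,0],120],
    [[0,0,0.18],[0,0,0],120],
    [[0,0,0.18],[0,0,0],120],
    [[0,0,0.18],[0,0,0],120],
    [[0,0,0.18],[0,0,0],120],
    [[0,0,0.18],[0,0,0],120],
    [[0,0,0.18],[0,0,0],120]
  ]
}}

```text
clock: 24.4
position: [0.5499, 0.2625, 0.1553]
ee_rot: [0.001, 0.684, 0.729, 0.001]
contact_force: [-0.6, 0.2, 0.3]
width: 0.0449
```

Emit:
{"method": "arm_command", "body": {
  "steps": [
    [[0,0,0.18],[0,0,0],120],
    [[0,0,0.18],[0,0,0],120],
    [[0,0,0.18],[0,0,0],120],
    [[0,0,0.18],[0,0,0],120],
    [[0,0,0.18],[0,0,0],120],
    [[0,0,0.18],[0,0,0],120],
    [[0,0,0.18],[0,0,0],120],
    [[0,0,0.08],[0,0,0],120],
    [[0,0,0],[0,0,0],120],
    [[0,0,0],[0,0,0],120]
  ]
}}

```text
clock: 25.65
position: [0.55, 0.2625, 0.1553]
ee_rot: [-0.0, 0.087, 0.996, 0.001]
contact_force: [0.1, 0.1, -0.5]
width: 0.0457
```

```bash
python3 -c "
from h import *
st()
pic('side','s21',(260,240,430,380),4)"
```

```text
t 25.65 p [550.  262.5 155.3] jaw 1.3959 z [ 0.     0.002 -1.   ] q [ 0.33  0.38  1.55  0.    1.22 -1.07] w 45.7 F [ 0.1  0.1 -0.5] M [ 0.04 -0.01  0.01]
```

View pics/s21.png

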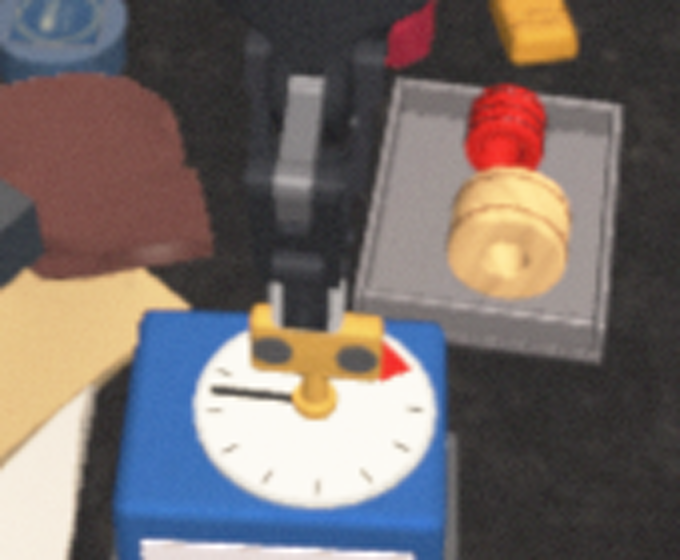

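```bash
python3 -c "
from h import *
for z in (.085,.087,.089):
  d=onz('side',(260+212/4,240+390/4),z)-onz('side',(260+290/4,240+397/4),z); print(3.045-np.arctan2(d[1],d[0]))
  v=onz('side',(260+212/4,240+390/4),z)[:2]-[.5503,.263]; print(3.045-np.arctan2(v[1],v[0]),np.hypot(*v))"
```

```text
3.1963394054202174
3.2888129677841196 0.035706251292092824
3.196339405420217
3.244236201670248 0.03533676422344377
3.1963394054202188
3.198809838044173 0.035038893130425776
```

Emit:
{"method": "arm_command", "body": {
  "steps": [
    [[0,0,0],[0,0,-25],120],
    [[0,0,0],[0,0,-20],120],
    [[0,0,0],[0,0,-9],120],
    [[0,0,0],[0,0,0],120],
    [[0,0,0],[0,0,0],200],
    [[0,0,0],[0,0,0],240],
    [[0,0,0],[0,0,0],240],
    [[0,0,0],[0,0,0],240]
  ]
}}

```text
clock: 26.7
position: [0.5506, 0.2622, 0.1023]
ee_rot: [0.001, 0.087, 0.996, 0.001]
contact_force: [-0.1, -1.5, 5.8]
width: 0.0089
```

```bash
python3 -c "
from h import *
st()"
```

```text
t 26.7 p [550.6 262.2 102.3] jaw 1.3972 z [ 0.002  0.002 -1.   ] q [ 0.33  0.42  1.62  0.    1.1  -1.07] w 8.9 F [-0.1 -1.5  5.8] M [-0.34  0.12  0.11]
```

Emit:
{"method": "arm_command", "body": {
  "steps": [
    [[0,0,-0.1],[0,0,0],240],
    [[0,0,-0.16],[0,0,0],240],
    [[0,0,-0.16],[0,0,0],240],
    [[0,0,-0.16],[0,0,0],240],
    [[0,0,-0.16],[0,0,0],240],
    [[0,0,-0.16],[0,0,0],240],
    [[0,0,-0.16],[0,0,0],240],
    [[0,0,-0.16],[0,0,0],240],
    [[0,0,0],[0,0,0],240],
    [[0,0,0],[0,0,0],240]
  ]
}}

```text
clock: 27.95
position: [0.5503, 0.2619, 0.1023]
ee_rot: [0.001, 0.642, 0.767, 0.001]
contact_force: [-1.1, -3.2, 6.2]
width: 0.0091
```

```bash
python3 -c "
from h import *
st()
pic('side','s22',(260,240,430,380),4);pic('top','t22',(165,220,335,350),4)"
```

```text
t 27.95 p [550.3 261.9 102.3] jaw 0.1769 z [ 0.003 -0.    -1.   ] q [ 0.33  0.42  1.62 -0.    1.1   0.15] w 9.1 F [-1.1 -3.2  6.2] M [-0.5   0.12 -0.05]
```

View pics/s22.png

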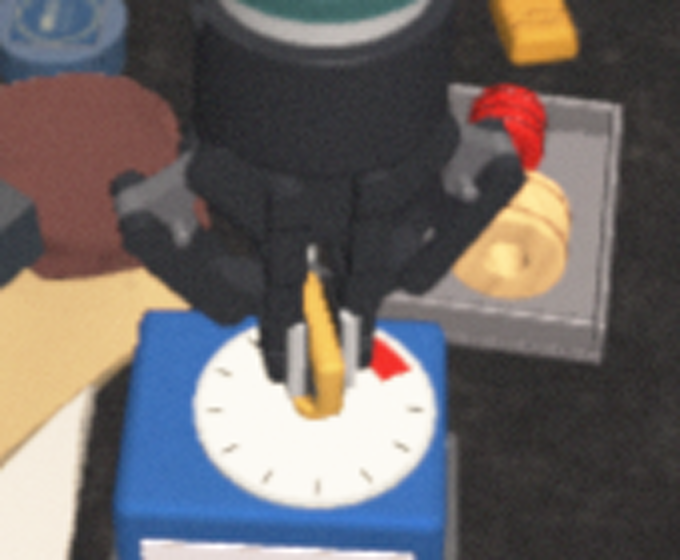

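View pics/t22.png

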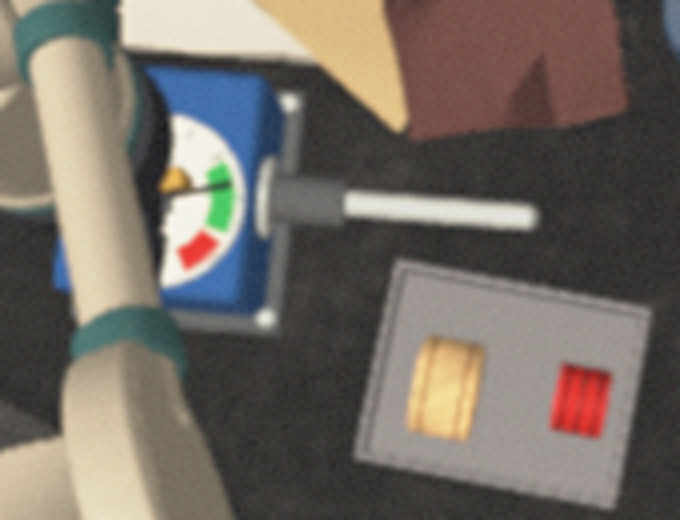

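Emit:
{"method": "arm_command", "body": {
  "steps": [
    [[0,0,-0.1],[0,0,0],240],
    [[0,0,-0.09],[0,0,0],240],
    [[0,0,0],[0,0,0],240],
    [[0,0,0],[0,0,0],240],
    [[0,0,0],[0,0,0],150],
    [[0,0,0],[0,0,0],120],
    [[0,0,0],[0,0,0],120],
    [[0,0,0],[0,0,25],120],
    [[0,0,0],[0,0,45],120],
    [[0,0,0],[0,0,50],120],
    [[0,0,0],[-30,40,20],120],
    [[0,0,0],[-30,50,0],120],
    [[0,0,0],[-30,50,0],120],
    [[0,0,0],[-30,50,0],120],
    [[0,0,0],[0,0,0],120],
    [[0,0,0],[0,0,0],120]
  ]
}}

```text
clock: 30.05
position: [0.4301, 0.4522, 0.241]
ee_rot: [0.001, 0.711, 0.703, 0.0]
contact_force: [0.6, 1.1, 1.0]
width: 0.0457
```

```bash
python3 -c "
from h import *
st()
pic('side','s23',(180,190,430,380),3.1);pic('top','t23',(165,150,425,345),3)
im=imaging.get_image('top');cv2.imwrite('pics/t23z.png',cv2.resize(im[235:310,165:265],None,fx=7,fy=7,interpolation=cv2.INTER_CUBIC))"
```

```text
t 30.05 p [430.1 452.2 241. ] jaw -0.0122 z [ 0.002 -0.001 -1.   ] q [ 0.7   0.34  1.38 -0.    1.42  0.71] w 45.7 F [0.6 1.1 1. ] M [-0.01  0.01 -0.05]
```

View pics/s23.png

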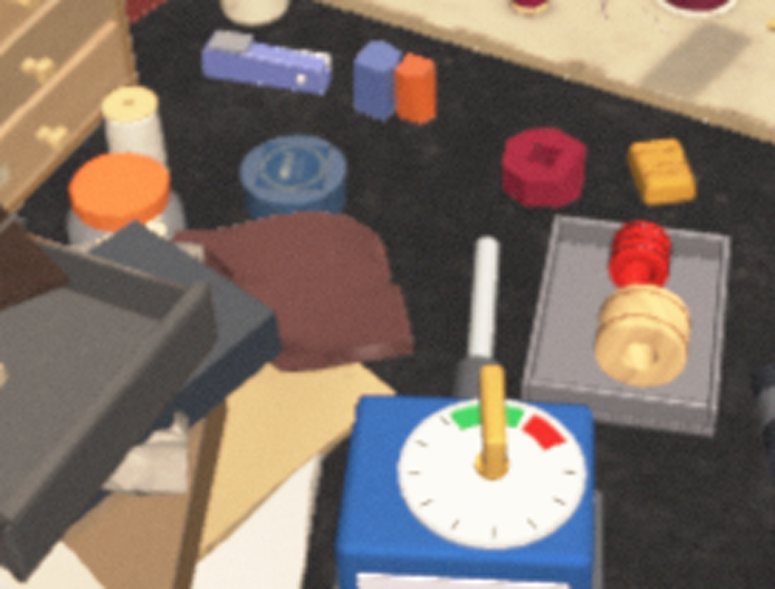

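View pics/t23.png

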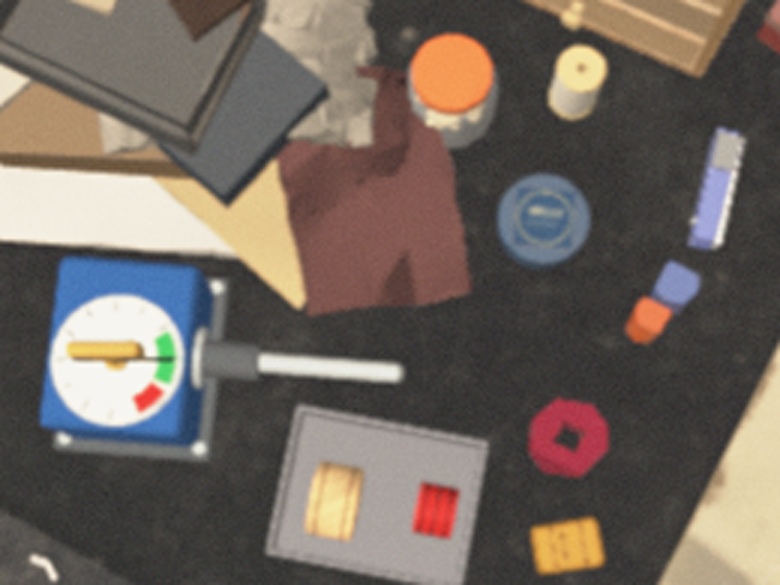

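View pics/t23z.png

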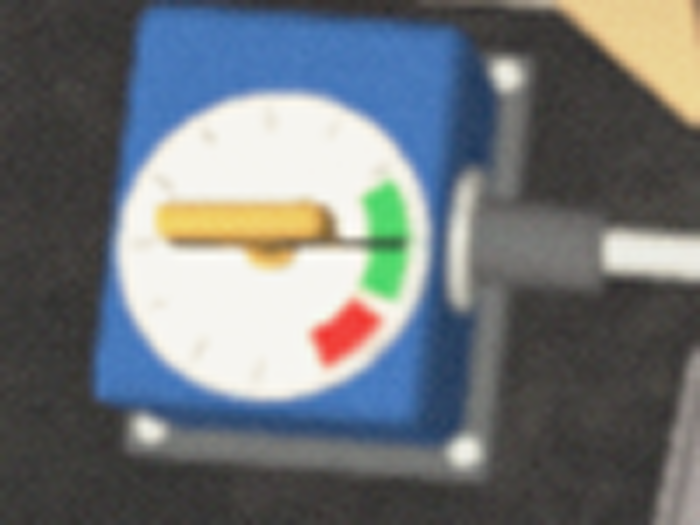

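The pointer stands in the middle of the green and the key is released. Both parts are in the tray, nothing around them has moved, and the arm is clear.

```bash
python3 -c "
from rig import manip
print(manip.sign_off())"
```

```text
the job is handed in; nothing more can be done
None
```

The job is done and handed in at about 30 s on the robot's clock, against the 72 s limit.

- **Collar and bobbin:** I slid the red collar off first and set it in the grey tray, then did the same with the bobbin. The last pictures from both cameras show them lying apart in the tray and the bar bare.
- **Key:** I wound it clockwise in three part turns of about 1.36, 1.36 and 1.4 rad, with a full release and a fresh grip between them. It is now released with the pointer in the middle of the green, at about 4.6 rad. It never went near the red.
- **Surroundings:** By eye, the pin tin, clamp, white spool, jar and beeswax stand where they did in the first pictures. I did not re-measure them. The arm is raised and clear of everything.
- **Forces:** Every reading I took stayed under about 8 N.

Two things did not go to plan:

- **First collar grip:** it sat too high and pressed on the bar with about 6 N, so I opened, went 9 mm lower and gripped again.
- **Bobbin approach:** the arm was still catching up, so I corrected its position by a few millimetres before closing.

My readings of the starting key angle from the two cameras differed by about 0.1 rad, so I set the final position by the pointer against the dial in the picture.

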